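Load the vaccination carry tray

TASK

Load the steel carry tray for the vaccination round: put the two small white cartons, the rubber stamp, the brown dropper bottle and the glass vial that stand loose on the couch each into the white insert whose recess has its shape and size, sitting flat on the recess floor. Small things would also drop into recesses that are too large for them, so give each thing the one that fits it closely. Keep the dropper bottle and the vial upright all the way.

Things in the scene. Friction and masses are not known exactly. Their poses are not given: they have to be found in the camera images.
- needle_carton: the longest carton: white, flat box 58 mm (its x) by 106 mm (its y) by 43 mm high; lies flat. Stands loose on the couch at the start; origin at the centre of its underside, z up.
- plaster_carton: the shorter and lower carton: white box 50 mm (its x) by 82 mm (its y) by 36 mm high; lies flat. Stands loose on the couch at the start; origin at the centre of its underside, z up.
- rubber_stamp: wooden hand stamp: foot 25 mm (its x) by 58 mm (its y) by 16 mm high, with a round turned wooden handle about 24 mm thick rising from its middle to 74 mm; stands on its foot, to be taken by the handle. Stands loose on the couch at the start; origin at the centre of its underside, z up.
- dropper_bottle: small brown round bottle with a black dropper cap: body 33 mm in diameter up to 62 mm, cap above it 24 mm, rubber teat to 102 mm; stands upright. Stands loose on the couch at the start; origin at the centre of its underside, z up.
- vaccine_vial: small clear glass vial with a flat cap: 22 mm in diameter, 47 mm high; stands upright. Stands loose on the couch at the start; origin at the centre of its underside, z up.
- insert_needle: insert with the longest rectangular recess, 118 mm (along its x) by 70 (y), 16 deep: for the needle carton, long side along x. One of five in a row in the steel tray, 88 mm apart, same yaw, any order. White block 136 (x) by 86 (y), flat deck 20 above the origin = centre of its underside (3 mm above the couch, z up); grey recess floor 4 above the origin, recess edge chamfered 3.
- insert_plaster: insert with the middle rectangular recess, 94 mm (along its x) by 62 (y), 16 deep: for the plaster carton, long side along x. White block 136 (x) by 86 (y), flat deck 20 above the origin = centre of its underside (3 mm above the couch, z up); grey recess floor 4 above the origin, recess edge chamfered 3.
- insert_stamp: insert with the small narrow rectangular recess, 70 mm (along its x) by 37 (y), 16 deep: for the stamp's foot, long side along x. White block 136 (x) by 86 (y), flat deck 20 above the origin = centre of its underside (3 mm above the couch, z up); grey recess floor 4 above the origin, recess edge chamfered 3.
- insert_dropper: insert with the wider round well, 46 mm in diameter, at its centre, inside a collar that rises to 34 above the origin: for the dropper bottle. White block 136 (x) by 86 (y), flat deck 20 above the origin = centre of its underside (3 mm above the couch, z up); grey recess floor 4 above the origin, recess edge chamfered 3.
- insert_vial: insert with the small round well, 32 mm in diameter, 16 deep, at its centre, no collar: for the vial. White block 136 (x) by 86 (y), flat deck 20 above the origin = centre of its underside (3 mm above the couch, z up); grey recess floor 4 above the origin, recess edge chamfered 3.
Things that resemble listed ones, but are neither listed nor needed, are in the scene too. Leave any green or purple look-alike of the rubber_stamp alone.

How it is judged:
By the outcome, as a careful person would: the job done as asked, in the order asked, and still so for the second after the job is handed in, with the robot touching nothing.
It also fails if it takes over 109 s, if anything falls off the work surface, if the arm or the gripper's body presses on something with over 40 N, if the wrist force passes 120 N, or if a joint passes its speed limit or range.

ROBOT

A 6-joint arm with a two-finger parallel gripper is mounted at the origin on a cart in front of the work surface, level with it; the furniture and walls round the work are solid. World frame = base frame: x ahead of the robot, y to its left, z up, the work surface at z = 0. Lengths are in mm, angles in rad, forces in N, time in s.
With the tool pointing down it reaches from about 275 to 850 mm from the base axis. Payload 5.2 kg.
Tool frame: the origin (TCP) lies between the finger pads; the fingertips stand 22 mm ahead of it and the grasp point (between the pads) lies 3 mm ahead of it; z points along the fingers, y is the line along which they close (so a half turn about z gives the same grasp; the last joint's range is limited). The gripper opens to 85 mm and grips with 20 to 120 N. Pads are 22 mm wide; open, the fingers measure 114 mm over their backs; the gripper's body (76 mm by 85 mm) begins 54 mm behind the grasp point. The pads swing forward as they close: fully open they stand 13 mm farther back than shut.
Start: joints at [-0.203, 0.259, 1.535, -0, 1.348, -0.203], TCP at [550.005, 0.023, 225.61] pointing down, gripper open.
Joint ranges: [-3.14, 3.14], [-0.91, 2.08], [0.19, 2.58], [-1.22, 4.36], [0.22, 2.71], [-3.12, 3.12]. Speed limits (rad/s): [2.57, 2.57, 3.14, 3.14, 3.14, 3.14].

INTERFACE

Orientations are given as a unit quaternion [w, x, y, z].
In Python, from workcell import ctrl gives the robot as it stands.
- The arm moves only by the tool carry_out, never from a script. Its argument "increments" is a list of rows, each an object of numbers: "x", "y", "z": the shift along the tool's x, y, z in units of 40 mm (1.0 is 40 mm); "yaw": the turn about the tool's z in units of 5 degrees (1.0 is 5 degrees). A call has 1 to 10 rows; each row shifts and turns the commanded pose from where the row before left it, along the tool's axes as they then stand; what a row does not reach is not made up. A row lasts 1/10 s, in which the tool goes at most 50 mm and 8.59 degrees, less where a joint would pass 70% of its speed; a pose out of reach is approached as far as the arm can. A call is refused whole if a number of a shift passes 1 or a number of a turn 1, either way. A call with a gripper value outside its range is refused whole. "grip" is the closure, from 0 (fully open) to 1 (shut), set as the call begins (left out, the last holds). The fingers move at their own pace and stop on an object; "newtons" is the grip in N (left out, the last holds). Time passes only in rows, so rows that do not move let the fingers close. It gives the time, the measured TCP pose, the force, the opening and the grip force at its end, in the units of the state.
- ctrl.observe(): the state, without advancing time (a new reading comes with each control period).
- ctrl.grab_frame(name): name is "scene" or "side" or "wrist"; returns the picture (420x560x3 uint8, red, green, blue); there is no depth.
- ctrl.camera_model(name): a dict with "mtx" (3x3 intrinsics, pixels), "distortion" ([k1, k2, p1, p2, k3] as OpenCV has them; the pictures are not rectified), "T" (4x4, takes a point from camera to world coordinates). Camera axes: x right, y down, z forward; pixel columns grow to the right and rows downward; lengths in mm; the calibration is good to about 2 mm. A picture is of the moment at which its call begins: read the wrist's pose just before it. camera_model takes no time and is no camera call; for the wrist camera it gives the pose at the moment of the call.
- ctrl.close_job(): hands the job in; it is judged then, once.
Trained networks look in the newest picture that a camera, given by its name, has taken for a name from the list of things; names that differ only in an ending like _2 or _b are one class to them, and where a whole thing is asked for, a point or a joint stands for the part that bears it (a point fixed in the world has none). Each returns a list of dicts, best first, with "p" (0 to 1); they miss things now and then, are a little off and sometimes report something else, mostly with a low value. They report only what shows in the picture. A call takes as long as a camera call. They do not tell look-alikes from the thing itself.
- ctrl.search_frame(camera, thing): "pixel" ([row, column] in pixels, amid what is visible of it).
- ctrl.silhouettes(camera, thing): "pixels" (420x560 bool, what is visible of it) and "pixel" ([row, column] in pixels, amid what is visible of it).
The state is a dict: "clock": time; "joint_pos": joint angles; "qvel": joint speeds; "tau": joint torques, N m; "eef_pos": TCP position; "orientation": TCP orientation; "ft_force": force on the tool from outside, world axes, zero at the start; "moment": the same for the moment, N m; "opening": finger opening in mm; "finger_force": force on a finger pad.
Only numpy, scipy, OpenCV 4.12 (cv2) and the standard library are available. Lean on these libraries where they do the work, as an engineer would, in place of code of your own. Each camera call takes 0.05 s, during which the arm holds its last target. There are 200 camera calls.

## Working session

There is one attempt and no reset: what is moved stays moved. The work goes in short steps, Python scripts to look and compute and a tool call to move; the robot and the scene stay as the last step left them, time stands still between calls to the robot, and variables do not carry over. Pictures are saved under pics/ and viewed, at most 14 in all, crops included, and the job is handed in when it is done.

Besides the shell and the picture viewer there is one more tool, called after "Emit:" as name(argument=value, ...), one argument or row to a line, values as JSON. carry_out: Moves the arm, as the interface text tells. Its arguments: {"type":"object","properties":{"increments":{"type":"array"},"grip":{"type":"number"},"newtons":{"type":"number"}},"required":["increments"]}

```bash
ls; mkdir -p pics; cat > h.py <<'E'
import numpy as np, cv2
from workcell import ctrl
def und(cam,px):
    m=ctrl.camera_model(cam) if isinstance(cam,str) else cam
    K=np.array(m["mtx"],float);d=np.array(m["distortion"],float);T=np.array(m["T"],float)
    p=np.array(px,float).reshape(-1,1,2)[:,:,::-1]  # row,col->x,y
    n=cv2.undistortPoints(np.ascontiguousarray(p),K,d)[:,0]
    r=np.c_[n,np.ones(len(n))]@T[:3,:3].T
    return T[:3,3],r
def atz(cam,px,z):
    o,r=und(cam,px); return o+r*((z-o[2])/r[:,2])[:,None]
def tri(obs):
    A=np.zeros((3,3));b=np.zeros(3)
    for cam,px in obs:
        o,r=und(cam,px);r=r[0]/np.linalg.norm(r[0]);P=np.eye(3)-np.outer(r,r);A+=P;b+=P@o
    return np.linalg.solve(A,b)
def proj(m,X):
    K=np.array(m["mtx"],float);d=np.array(m["distortion"],float);Ti=np.linalg.inv(np.array(m["T"],float))
    rv,_=cv2.Rodrigues(Ti[:3,:3]);p,_=cv2.projectPoints(np.array(X,float),rv,Ti[:3,3],K,d);return p[:,0]
def save(name,im): cv2.imwrite("pics/"+name,im[:,:,::-1])
E
python3 - <<'E'
from h import *
for c in ["scene","side","wrist"]:
    im=ctrl.grab_frame(c);save(c+"0.png",im);np.save(c+"0.npy",im)
    m=ctrl.camera_model(c);print(c,np.array(m["T"]).round(2).tolist(),np.array(m["mtx"])[0,0])
    for t in ["needle_carton","plaster_carton","rubber_stamp","dropper_bottle","vaccine_vial","insert_needle","insert_plaster","insert_stamp","insert_dropper","insert_vial"]:
        print(t,[(np.round(q["pixel"]).tolist(),round(q["p"],2),atz(m,[q["pixel"]],20)[0,:2].round().tolist()) for q in ctrl.search_frame(c,t)])
print(ctrl.observe())
E
cd pics; python3 -c "
import cv2,numpy as np
a=cv2.imread('scene0.png');cv2.imwrite('s.png',cv2.resize(a,(800,600)))"
```

```text
pics
scene [[0.7, -0.38, 0.61, -173.57], [-0.71, -0.35, 0.6, -711.89], [-0.01, -0.86, -0.52, 647.59], [0.0, 0.0, 0.0, 1.0]] 402.27347085746004
needle_carton [([183.0, 177.0], 0.9, [471.0, 390.0])]
plaster_carton [([251.0, 291.0], 0.65, [455.0, -154.0])]
rubber_stamp [([310.0, 359.0], 0.8, [396.0, -400.0]), ([265.0, 383.0], 0.69, [567.0, -356.0]), ([226.0, 240.0], 0.66, [441.0, 29.0])]
dropper_bottle [([269.0, 348.0], 0.7, [493.0, -303.0]), ([210.0, 314.0], 0.16, [655.0, -66.0])]
vaccine_vial []
insert_needle [([222.0, 334.0], 0.84, [639.0, -150.0])]
insert_plaster [([181.0, 250.0], 0.74, [656.0, 220.0])]
insert_stamp [([210.0, 314.0], 0.86, [656.0, -65.0])]
insert_dropper [([203.0, 290.0], 0.64, [635.0, 15.0])]
insert_vial [([194.0, 270.0], 0.76, [634.0, 100.0])]
side [[-0.98, -0.1, 0.18, 301.93], [-0.21, 0.51, -0.83, 967.18], [-0.01, -0.85, -0.52, 642.53], [0.0, 0.0, 0.0, 1.0]] 440.37986702024057
needle_carton [([314.0, 265.0], 0.95, [466.0, 382.0])]
plaster_carton [([186.0, 317.0], 0.56, [437.0, -137.0])]
rubber_stamp [([152.0, 295.0], 0.75, [543.0, -352.0]), ([152.0, 336.0], 0.62,
[... 1278 characters left out ...]
clock': 1.65, 'joint_pos': array([-2.02789807e-01,  2.58608310e-01,  1.53501721e+00, -1.00474167e-05,
        1.34799603e+00, -2.02797933e-01]), 'qvel': array([-0.00176221, -0.00055556, -0.00049258, -0.00017279,  0.00027214,
       -0.00010841]), 'tau': array([ 2.25869808e-03, -4.45908415e+01, -2.90887517e+01,  6.60458952e-06,
        8.46881139e-04, -4.60037359e-05]), 'eef_pos': array([5.49996631e+02, 2.61753580e-02, 2.25598342e+02]), 'orientation': array([-9.36921580e-06,  7.07103123e-01,  7.07110439e-01, -1.20408063e-05]), 'ft_force': array([-0.60614082,  0.57822419,  0.50824182]), 'moment': array([ 0.0057647 ,  0.01204684, -0.02005733]), 'finger_force': 0.0, 'opening': 85.35259484900483}
```

View pics/s.png

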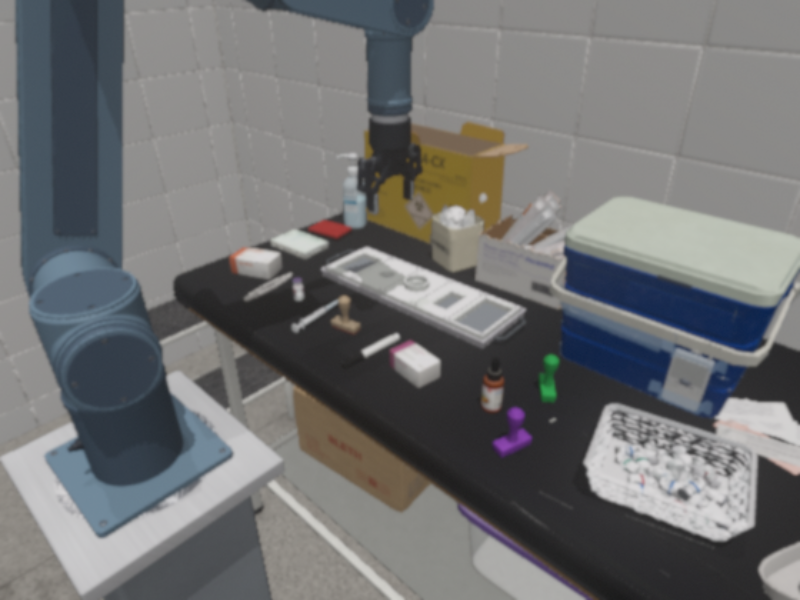

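View pics/side0.png

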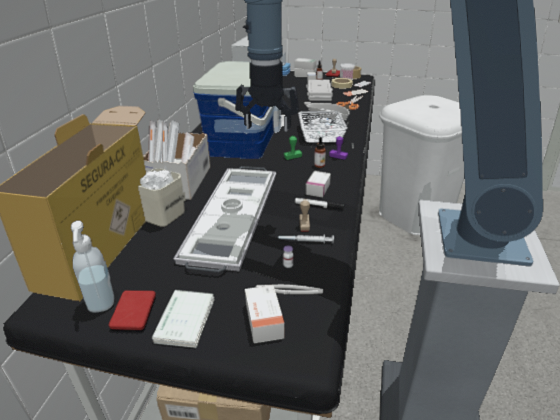

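View pics/wrist0.png

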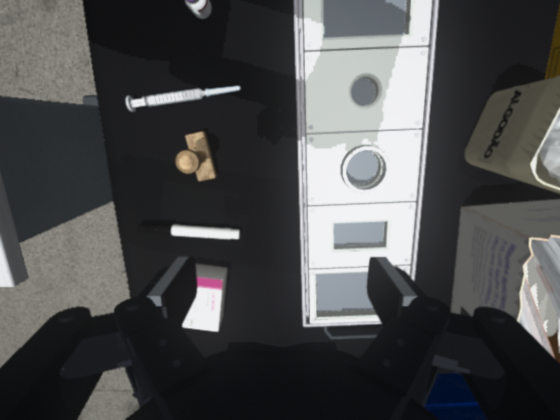

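The wrist view shows the stamp at (155,198), the plaster carton at (300,206) and the vial at (6,201). The tray's inserts run up column 360 in the order needle?/stamp/dropper/vial/plaster?, and the end pair still needs sizing. There are three stamps in the scene view at 420x560: natural wood (226,240), green (265,383) and purple (310,359). The wooden one is the target. Next I take wrist views of both ends.

Emit:
carry_out(
  increments=[
    {"x":-0.9,"y":-0.2,"z":-0.4},
    {"x":-0.9,"y":-0.2,"z":-0.4},
    {"x":-0.9,"y":-0.2,"z":-0.4},
    {"x":-0.9,"y":-0.2,"z":-0.4},
    {"x":-0.9,"y":-0.2,"z":-0.4},
    {},
    {},
    {},
  ],
)

```text
validation failed for argument at $.in...
```

```bash
cat > snap.py <<'E'
import sys,pickle
from h import *
v=sys.argv[1]
T=["needle_carton","plaster_carton","rubber_stamp","dropper_bottle","vaccine_vial","insert_needle","insert_plaster","insert_stamp","insert_dropper","insert_vial"]
th=sys.argv[3:] or T
m=ctrl.camera_model(sys.argv[2]);im=ctrl.grab_frame(sys.argv[2]);save(v+".png",im)
D={t:[(q["pixels"],q["p"],q["pixel"]) for q in ctrl.silhouettes(sys.argv[2],t)] for t in th}
pickle.dump((m,im,D),open(v+".pkl","wb"))
for t in D: print(v,t,[(np.round(x[2]).tolist(),round(x[1],2),int(x[0].sum()),atz(m,[x[2]],20)[0,:2].round().tolist()) for x in D[t]])
print(ctrl.observe()["eef_pos"],ctrl.observe()["clock"])
E
python3 snap.py w1 wrist; python3 snap.py sc1 scene;python3 snap.py sd1 side
```

```text
w1 needle_carton []
w1 plaster_carton [([302.0, 207.0], 0.94, 1975, [446.0, -169.0])]
w1 rubber_stamp [([160.0, 199.0], 0.61, 1307, [449.0, 29.0])]
w1 dropper_bottle []
w1 vaccine_vial [([5.0, 198.0], 0.57, 378, [461.0, 194.0]), ([300.0, 209.0], 0.43, 2102, [448.0, -167.0])]
w1 insert_needle [([295.0, 338.0], 0.94, 3310, [628.0, -158.0])]
w1 insert_plaster [([23.0, 363.0], 0.75, 6279, [639.0, 177.0])]
w1 insert_stamp [([233.0, 358.0], 0.68, 6558, [650.0, -66.0])]
w1 insert_dropper []
w1 insert_vial [([88.0, 365.0], 0.61, 9830, [645.0, 111.0]), ([233.0, 358.0], 0.37, 6670, [649.0, -65.0])]
[5.50013652e+02 4.70452168e-02 2.25608932e+02] 2.2
sc1 needle_carton [([180.0, 179.0], 0.79, 602, [489.0, 403.0])]
sc1 plaster_carton [([249.0, 293.0], 0.9, 745, [463.0, -151.0])]
sc1 rubber_stamp [([308.0, 358.0], 0.96, 464, [400.0, -394.0]), ([264.0, 384.0], 0.79, 313, [573.0, -356.0]), ([226.0, 240.0], 0.67, 232, [443.0, 33.0])]
sc1 dropper_bottle [([272.0, 344.0], 0.78, 449, [480.0, -302.0]), ([208.0, 312.0], 0.63, 748, [659.0, -53.0])]
sc1 vaccine_vial [([200.0, 211.0], 0.48, 81, [480.0, 214.0]
[... 501 characters left out ...]
 [([184.0, 319.0], 0.85, 456, [434.0, -150.0])]
sd1 rubber_stamp [([151.0, 339.0], 0.53, 183, [401.0, -395.0]), ([219.0, 305.0], 0.49, 291, [443.0, 39.0]), ([152.0, 296.0], 0.45, 178, [540.0, -361.0])]
sd1 dropper_bottle [([154.0, 324.0], 0.71, 263, [445.0, -362.0])]
sd1 vaccine_vial [([256.0, 287.0], 0.58, 178, [459.0, 194.0])]
sd1 insert_needle [([177.0, 248.0], 0.8, 670, [651.0, -155.0])]
sd1 insert_plaster [([249.0, 211.0], 0.55, 1448, [637.0, 207.0])]
sd1 insert_stamp [([196.0, 243.0], 0.7, 791, [633.0, -44.0])]
sd1 insert_dropper [([208.0, 236.0], 0.94, 957, [633.0, 23.0])]
sd1 insert_vial [([228.0, 222.0], 0.78, 1107, [639.0, 119.0])]
[5.50014398e+02 3.35815611e-02 2.25635784e+02] 3.3
```

Emit:
carry_out(
  increments=[
    {"x":1},
    {"x":1},
    {"x":1},
    {"x":1},
    {"x":1},
    {"x":1},
    {"x":1},
    {"x":1},
    {"x":0.5},
  ],
)

```text
validation failed for argument at $.in...
```

Emit:
carry_out(
  increments=[
    {},
    {},
    {},
  ],
)

```text
validation failed for argument at $.in...
```

```bash
python3 snap.py w2 wrist
```

```text
w2 needle_carton []
w2 plaster_carton [([303.0, 209.0], 0.94, 1985, [448.0, -171.0])]
w2 rubber_stamp [([162.0, 198.0], 0.93, 1317, [448.0, 27.0])]
w2 dropper_bottle []
w2 vaccine_vial [([5.0, 200.0], 0.9, 369, [463.0, 194.0])]
w2 insert_needle [([296.0, 340.0], 0.57, 3487, [631.0, -159.0])]
w2 insert_plaster [([23.0, 362.0], 0.79, 6401, [638.0, 177.0])]
w2 insert_stamp [([234.0, 356.0], 0.62, 6464, [647.0, -66.0])]
w2 insert_dropper [([165.0, 362.0], 0.59, 8135, [648.0, 23.0])]
w2 insert_vial [([88.0, 366.0], 0.77, 10026, [647.0, 111.0])]
[5.50014043e+02 1.68944758e-02 2.25619416e+02] 3.85
```

View pics/w1.png

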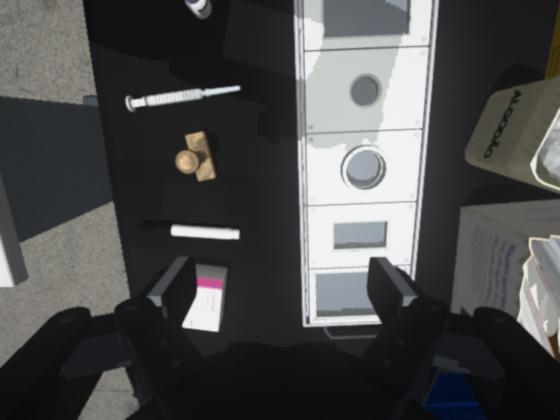

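View pics/w2.png

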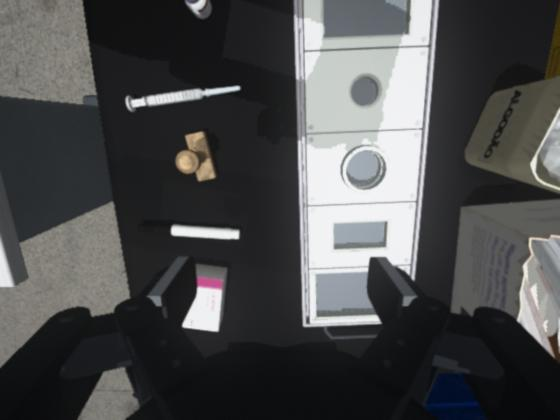

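All calls were refused, so nothing moved. I'll try rows with all four keys.

Emit:
carry_out(
  increments=[
    {"x":-0.9,"y":-0.2,"z":-0.4,"yaw":0},
    {"x":-0.9,"y":-0.2,"z":-0.4,"yaw":0},
    {"x":-0.9,"y":-0.2,"z":-0.4,"yaw":0},
    {"x":-0.9,"y":-0.2,"z":-0.4,"yaw":0},
    {"x":-0.9,"y":-0.2,"z":-0.4,"yaw":0},
    {"x":0,"y":0,"z":0,"yaw":0},
    {"x":0,"y":0,"z":0,"yaw":0},
  ],
)

```text
clock: 4.55
eef_pos: [509.9, -180.6, 305.7]
orientation: [0.0, 0.708, 0.706, 0.0]
ft_force: [-0.6, -0.1, -0.7]
opening: 85.3
finger_force: 0.0
```

```bash
python3 snap.py w1 wrist
```

```text
w1 needle_carton []
w1 plaster_carton [([162.0, 235.0], 0.84, 2108, [441.0, -163.0])]
w1 rubber_stamp [([300.0, 218.0], 0.98, 715, [401.0, -399.0]), ([22.0, 237.0], 0.96, 700, [451.0, 22.0]), ([284.0, 310.0], 0.55, 789, [558.0, -369.0])]
w1 dropper_bottle [([261.0, 249.0], 0.59, 692, [457.0, -326.0])]
w1 vaccine_vial []
w1 insert_needle [([156.0, 379.0], 0.83, 5482, [655.0, -155.0])]
w1 insert_plaster [([162.0, 236.0], 0.73, 2104, [443.0, -164.0])]
w1 insert_stamp [([93.0, 384.0], 0.76, 6429, [654.0, -67.0])]
w1 insert_dropper [([26.0, 384.0], 0.67, 6357, [648.0, 17.0])]
w1 insert_vial []
[ 510.0999861  -179.58644008  305.54206199] 5.1
```

Emit:
carry_out(
  increments=[
    {"x":1,"y":0,"z":0,"yaw":0},
    {"x":1,"y":0,"z":0,"yaw":0},
    {"x":1,"y":0,"z":0,"yaw":0},
    {"x":1,"y":0,"z":0,"yaw":0},
    {"x":1,"y":0,"z":0,"yaw":0},
    {"x":1,"y":0,"z":0,"yaw":0},
    {"x":1,"y":0,"z":0,"yaw":0},
    {"x":1,"y":0,"z":0,"yaw":0},
    {"x":0,"y":0,"z":0,"yaw":0},
    {"x":0,"y":0,"z":0,"yaw":0},
  ],
)

```text
clock: 6.1
eef_pos: [509.8, 140.8, 305.5]
orientation: [0.0, 0.706, 0.708, -0.0]
ft_force: [0.4, -0.9, -0.6]
opening: 85.6
finger_force: 0.0
```

```bash
python3 snap.py w2 wrist; python3 -c "
import cv2,numpy as np
cv2.imwrite('pics/w12.png',cv2.resize(np.hstack([cv2.imread('pics/w1.png'),cv2.imread('pics/w2.png')]),(800,300)))"
```

```text
w2 needle_carton [([17.0, 262.0], 0.61, 1879, [483.0, 348.0])]
w2 plaster_carton [([331.0, 245.0], 0.89, 844, [445.0, -142.0])]
w2 rubber_stamp [([135.0, 372.0], 0.72, 5791, [641.0, 198.0]), ([245.0, 244.0], 0.68, 635, [450.0, 23.0])]
w2 dropper_bottle []
w2 vaccine_vial [([133.0, 247.0], 0.65, 209, [460.0, 199.0])]
w2 insert_needle [([334.0, 352.0], 0.88, 1646, [637.0, -147.0])]
w2 insert_plaster [([135.0, 372.0], 0.62, 5806, [641.0, 197.0])]
w2 insert_stamp [([194.0, 369.0], 0.75, 5060, [645.0, 109.0]), ([295.0, 347.0], 0.57, 2139, [622.0, -68.0]), ([330.0, 244.0], 0.55, 821, [444.0, -140.0]), ([246.0, 243.0], 0.16, 676, [448.0, 22.0])]
w2 insert_dropper [([245.0, 361.0], 0.96, 3911, [639.0, 24.0])]
w2 insert_vial [([192.0, 368.0], 0.75, 5124, [644.0, 113.0])]
[510.09095102 139.625246   305.63748263] 6.65
```

View pics/w12.png

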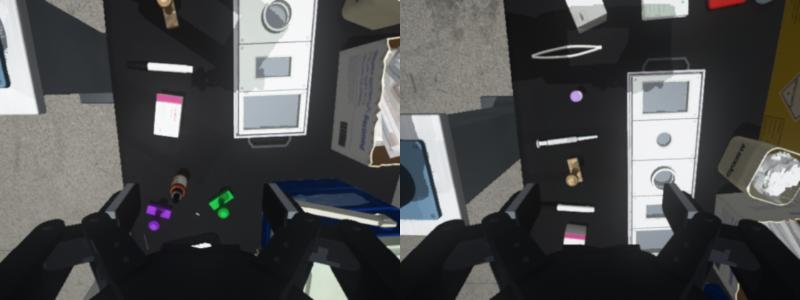

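The left half (w1) shows, in full-res pixels, the plaster carton at (162,235), the dropper bottle at (261,249), and the green and purple stamps at (284,310) and (300,218). In the right half (w2) the vial is at (133,247), the wooden stamp at (245,244) and part of the needle carton at (17,262). Next I fit the poses.

```bash
cat > fit.py <<'E'
import pickle,sys
from h import *
from scipy.optimize import minimize
def box(x0,x1,y0,y1,z0,z1): return np.array([[x,y,z] for x in(x0,x1) for y in(y0,y1) for z in(z0,z1)],float)
def cyl(r,z0,z1): 
    a=np.linspace(0,2*np.pi,24,endpoint=False);return np.array([[r*np.cos(t),r*np.sin(t),z] for t in a for z in(z0,z1)])
M={"needle_carton":[box(-29,29,-53,53,0,43)],"plaster_carton":[box(-25,25,-41,41,0,36)],
"rubber_stamp":[box(-12.5,12.5,-29,29,0,16),cyl(7,16,55),cyl(12,55,74)],"dropper_bottle":[cyl(16.5,0,60),cyl(12,62,76),cyl(5,76,102)],
"vaccine_vial":[cyl(11,0,47)]}
def place(P,x,y,z,a): c,s=np.cos(a),np.sin(a);return P@np.array([[c,s,0],[-s,c,0],[0,0,1]])+[x,y,z]
def render(m,parts,q):
    im=np.zeros((420*2,560*2),np.uint8)
    for P in parts: cv2.fillConvexPoly(im,cv2.convexHull((proj(m,place(P,*q))*2+.5).round().astype(np.int32)),1)
    return im>0
def mask(v,t,near,r=80):
    m,im,D=pickle.load(open(v+".pkl","rb"))
    c=[x for x in D[t] if np.hypot(*(atz(m,[x[2]],20)[0,:2]-near))<r]
    return (m,cv2.resize(c[0][0].astype(np.uint8),(1120,840),interpolation=cv2.INTER_NEAREST)>0) if c else None
def iou(a,b): return (a&b).sum()/(a|b).sum()
def fit(t,x,y,views,a0s=None,fz=True):
    parts=M[t];V=[k for k in(mask(v,t,(x,y)) for v in views) if k];best=None
    cost=lambda q:-sum(iou(render(m,parts,(q[0],q[1],q[2]*fz,q[3]/30)),k) for m,k in V)
    rnd="bottle" in t or "vial" in t
    for a in ([0] if rnd else np.arange(0,180,30) if a0s is None else a0s):
        a=np.radians(a)*30;S=[[x,y,0,a]]+[[x+25,y,0,a],[x,y+25,0,a],[x,y,10,a],[x,y,0,a+6]]
        r=minimize(cost,S[0],method="Nelder-Mead",options=dict(initial_simplex=S,maxiter=220,xatol=.2,fatol=1e-4))
        if best is None or r.fun<best.fun: best=r
    q=best.x;q=(q[0],q[1],q[2]*fz,q[3]/30)
    print(t,len(V),"x %.1f y %.1f z %.1f yaw %.1f"%(*q[:3],np.degrees(q[3])),"iou",[round(float(iou(render(m,parts,q),k)),2) for m,k in V]);return q
E
python3 - <<'E'
from fit import *
for t,x,y,vs in [("needle_carton",470,375,["sc1","sd1"]),("plaster_carton",443,-160,["w1","sc1","sd1"]),("rubber_stamp",448,24,["w2","sc1","sd1"]),("dropper_bottle",457,-330,["w1","sc1","sd1"]),("vaccine_vial",460,195,["w2","sd1"])]:
    fit(t,x,y,vs);fit(t,x,y,vs[:1],fz=False)
ins=["insert_needle","insert_stamp","insert_dropper","insert_vial","insert_plaster"]
B=box(-68,68,-43,43,0,20)
# block quads for all five, order along tray
def tray(q,ms):
    s=0
    for i,m,k in ms:
        d=88*(i-2);a=q[3]/30;s-=iou(render(m,[B],(q[0]-d*np.sin(a),q[1]+d*np.cos(a),q[2],a)),k)
    return s
Y=[-152,-63,25,112,199]
for vs in (["w1"],["w2"],["w1","w2"],["w1","w2","sc1","sd1"]):
    ms=[(i,*mask(v,t,(648,Y[i]),45)) for v in vs for i,t in enumerate(ins) if mask(v,t,(648,Y[i]),45) and not(v=="w2" and i<2) and not (v=="w1" and i==2)]
    S=[[648,24,3,0],[660,24,3,0],[648,36,3,0],[648,24,10,0],[648,24,3,3]]
    r=minimize(tray,S[0],args=(ms,),method="Nelder-Mead",options=dict(initial_simplex=S,maxiter=250))
    print(vs,len(ms),r.x[:3].round(1),"yaw",round(np.degrees(r.x[3]/30),2),r.fun/len(ms))
E
```

```text
needle_carton 2 x 469.0 y 378.6 z 2.3 yaw 203.2 iou [0.9, 0.94]
needle_carton 1 x 473.6 y 383.6 z -0.0 yaw 201.5 iou [0.91]
plaster_carton 3 x 441.5 y -161.4 z 0.2 yaw -8.1 iou [0.95, 0.9, 0.82]
plaster_carton 1 x 442.0 y -162.4 z 0.0 yaw -7.9 iou [0.97]
rubber_stamp 3 x 447.3 y 32.5 z -2.3 yaw 10.3 iou [0.8, 0.66, 0.85]
rubber_stamp 1 x 449.8 y 32.4 z -0.0 yaw 183.7 iou [0.82]
dropper_bottle 3 x 456.3 y -318.3 z -2.6 yaw 5.7 iou [0.78, 0.82, 0.87]
dropper_bottle 1 x 459.4 y -318.6 z 0.0 yaw 10.2 iou [0.91]
vaccine_vial 2 x 458.0 y 197.5 z -4.2 yaw 6.7 iou [0.8, 0.82]
vaccine_vial 1 x 460.4 y 197.3 z 0.0 yaw -5.1 iou [0.8]
['w1'] 2 [649.2  19.6   1.4] yaw 2.75 -0.9806904969989092
['w2'] 3 [647.6  19.7   6.2] yaw 2.58 -0.9269845828401414
['w1', 'w2'] 5 [648.7  19.3   4.3] yaw 2.44 -0.9477598197591085
['w1', 'w2', 'sc1', 'sd1'] 15 [646.6  19.8   8.4] yaw 2.68 -0.7919812894721948
```

```bash
python3 - <<'E'
from fit import *
a=np.radians(2.55);C=(648.7,19.5)
out=[]
for v,rg,c0 in (("w1",(0,320),180),("w2",(60,380),180)):
    m,im,_=pickle.load(open(v+".pkl","rb"));big=cv2.resize(im,None,fx=2,fy=2,interpolation=cv2.INTER_CUBIC)
    def dr(P,col): cv2.polylines(big,[(proj(m,P)*2+.5).round().astype(np.int32)],True,col,1)
    rc=lambda l,w,z:np.array([[-l/2,-w/2,z],[l/2,-w/2,z],[l/2,w/2,z],[-l/2,w/2,z]])
    for i,(l,w) in enumerate([(118,70),(70,37),None,None,(94,62)] ) if 0 else enumerate([(118,70),(70,37),(46,0),(32,0),(94,62)]):
        d=88*(i-2);f=lambda P:place(P,C[0]-d*np.sin(a),C[1]+d*np.cos(a),3,a)
        t=np.linspace(0,2*np.pi,40)
        dr(f(rc(l,w,20)) if w else f(np.c_[l/2*np.cos(t),l/2*np.sin(t),0*t+(34 if i==2 else 20)]),(255,0,0)); dr(f(rc(136,86,20)),(0,255,0))
    for q,s in (((441.7,-161.8,0,np.radians(-8)),box(-25,25,-41,41,0,36)),((448.5,32.5,0,np.radians(9)),box(-12.5,12.5,-29,29,0,16))):
        dr(place(s[[1,3,7,5]],*q),(255,0,0))
    for x,y,r,h in ((448.5,32.5,12,74),(458.5,-318.5,5,102),(458.5,-318.5,12,76),(460,197.5,11,47)):
        t=np.linspace(0,2*np.pi,40);dr(np.c_[x+r*np.cos(t),y+r*np.sin(t),0*t+h],(255,0,0))
    out.append(big[rg[0]*2:rg[1]*2,200*2:450*2])
o=np.hstack(out);print(o.shape);save("ov.png",cv2.resize(o,None,fx=.8,fy=.8,interpolation=cv2.INTER_AREA))
E
```

```text
(640, 1000, 3)
```

View pics/ov.png

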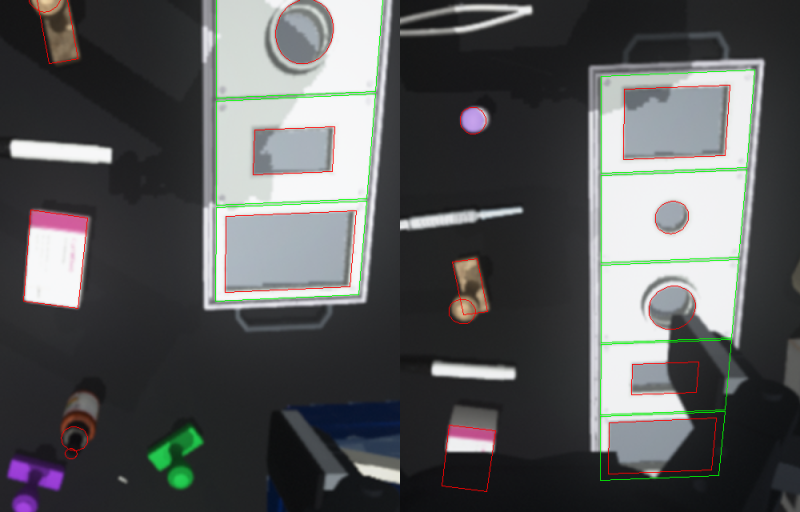

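The overlay matches. The needle recess is at the -y end, then stamp, dropper and vial, with the plaster recess at the +y end. The bare wooden stamp's foot (270,468 in the crop) is the one meant, not the green or purple ones. Now a closer look at the needle carton.

Emit:
carry_out(
  increments=[
    {"x":1,"y":-0.25,"z":0,"yaw":-1},
    {"x":1,"y":-0.25,"z":0,"yaw":-1},
    {"x":1,"y":-0.25,"z":0,"yaw":-1},
    {"x":1,"y":-0.25,"z":0,"yaw":-1},
    {"x":0.5,"y":0,"z":0,"yaw":-0.6},
    {"x":0,"y":0,"z":0,"yaw":0},
    {"x":0,"y":0,"z":0,"yaw":0},
  ],
)

```text
clock: 7.35
eef_pos: [442.9, 311.5, 305.5]
orientation: [0.0, 0.552, 0.834, -0.0]
ft_force: [-0.3, 0.1, -0.2]
opening: 85.5
finger_force: 0.0
```

```bash
cat > plan.py <<'E'
from h import *
def go(x,y,z,psi):
    s=ctrl.observe();w,a,b,c=s["orientation"];ty=np.array([2*(a*b-w*c),1-2*(a*a+c*c)])
    p=np.degrees(np.arctan2(ty[1],ty[0]));d=(psi-p+180)%360-180
    D=np.array([x,y,z])-s["eef_pos"];q=np.radians(psi)
    print("psi %.1f yaw %.2f | after-turn tool x %.2f y %.2f z %.2f"%(p,-d/5,(-np.sin(q)*D[0]+np.cos(q)*D[1])/40,(np.cos(q)*D[0]+np.sin(q)*D[1])/40,-D[2]/40),"now",s["eef_pos"].round(1),"q6 %.2f"%s["joint_pos"][5],"op %.1f ff %.1f t %.1f"%(s["opening"],s["finger_force"],s["clock"]))
E
python3 - <<'E'
from h import *
s=ctrl.observe();w,a,b,c=s["orientation"]
from scipy.spatial.transform import Rotation as R
print(R.from_quat([a,b,c,w]).as_matrix().round(3))
E
python3 snap.py w3 wrist needle_carton vaccine_vial plaster_carton; python3 - <<'E'
from fit import *
q=fit("needle_carton",470,379,["w3"],fz=False);fit("needle_carton",470,379,["w3","sc1","sd1"]);fit("vaccine_vial",459,197,["w3"],fz=False)
from plan import go
go(q[0],q[1],45,np.degrees(q[3])%180)
E
```

```text
[[-0.391  0.92   0.   ]
 [ 0.92   0.391 -0.001]
 [-0.001 -0.    -1.   ]]
w3 needle_carton [([137.0, 318.0], 0.95, 3373, [471.0, 381.0])]
w3 vaccine_vial [([243.0, 266.0], 0.77, 278, [464.0, 198.0])]
w3 plaster_carton [([324.0, 223.0], 0.45, 613, [452.0, 23.0])]
[443.53136516 310.46413409 305.56854907] 7.55
needle_carton 1 x 471.3 y 376.4 z 0.0 yaw 203.8 iou [0.97]
needle_carton 3 x 470.0 y 377.1 z 0.8 yaw 23.5 iou [0.95, 0.89, 0.93]
vaccine_vial 1 x 459.8 y 198.7 z 0.0 yaw 4.5 iou [0.9]
psi 22.9 yaw -0.19 | after-turn tool x 1.23 y 1.30 z 6.51 now [443.5 310.5 305.6] q6 0.01 op 85.7 ff 0.0 t 7.5
```

View pics/w3.png

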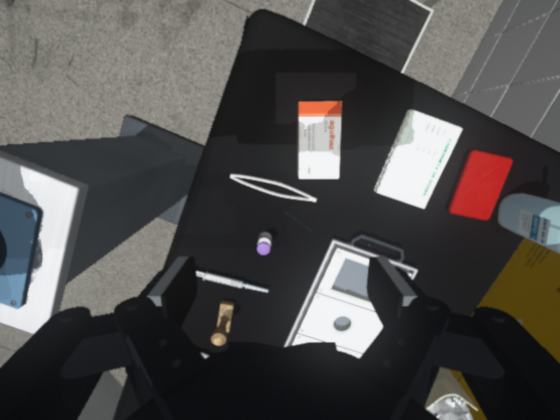

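The wrist view centres on the orange and white needle carton at (137,318), with the vial at (243,266). I grasp the carton now.

Emit:
carry_out(
  increments=[
    {"x":0.6,"y":0.65,"z":0.3,"yaw":-0.2},
    {"x":0.63,"y":0.65,"z":0.7,"yaw":0},
    {"x":0,"y":0,"z":1,"yaw":0},
    {"x":0,"y":0,"z":1,"yaw":0},
    {"x":0,"y":0,"z":1,"yaw":0},
    {"x":0,"y":0,"z":1,"yaw":0},
    {"x":0,"y":0,"z":0.9,"yaw":0},
    {"x":0,"y":0,"z":0.4,"yaw":0},
    {"x":0,"y":0,"z":0.25,"yaw":0},
    {"x":0,"y":0,"z":0,"yaw":0},
  ],
  grip=0,
)

```text
clock: 8.55
eef_pos: [470.8, 376.4, 42.4]
orientation: [-0.001, 0.545, 0.838, -0.001]
ft_force: [0.3, 0.2, -0.1]
opening: 85.5
finger_force: 0.0
```

Emit:
carry_out(
  increments=[
    {"x":0,"y":0,"z":0,"yaw":0},
    {"x":0,"y":0,"z":0,"yaw":0},
    {"x":0,"y":0,"z":0,"yaw":0},
    {"x":0,"y":0,"z":0,"yaw":0},
    {"x":0,"y":0,"z":0,"yaw":0},
  ],
  grip=1,
  newtons=40,
)

```text
clock: 9.05
eef_pos: [471.2, 377.5, 44.2]
orientation: [0.0, 0.545, 0.839, 0.0]
ft_force: [-0.1, -0.2, -0.4]
opening: 12.0
finger_force: 0.0
```

```bash
python3 - <<'E'
from plan import go
go(656.5,-156.3,130,92.55);go(656.5,-156.3,51,92.55)
E
```

```text
psi 24.0 yaw -13.71 | after-turn tool x -4.04 y -13.54 z -2.15 now [471.2 377.5  44.2] q6 0.07 op 12.0 ff 0.0 t 9.1
psi 24.0 yaw -13.71 | after-turn tool x -4.04 y -13.54 z -0.17 now [471.2 377.5  44.2] q6 0.07 op 12.0 ff 0.0 t 9.1
```

The fingers closed to 12 mm, so they missed the carton. I look again.

```bash
python3 snap.py w4 wrist needle_carton; python3 snap.py sd2 side needle_carton; python3 -c "
import cv2,numpy as np
a=cv2.imread('pics/w4.png');b=cv2.imread('pics/sd2.png')[230:370,170:357]
cv2.imwrite('pics/c4.png',np.hstack([cv2.resize(a,(400,300)),cv2.resize(b,(400,300))]))
b=cv2.imread('pics/sd1.png')"; python3 -c "
from plan import go;go(471,377,44,24)"
```

```text
w4 needle_carton [([213.0, 281.0], 0.96, 12983, [464.0, 393.0])]
[470.97217373 377.43717198  43.84861957] 9.15
sd2 needle_carton [([318.0, 264.0], 0.91, 1419, [465.0, 391.0])]
[470.95597594 377.37003536  43.68772679] 9.25
psi 24.0 yaw 0.00 | after-turn tool x -0.01 y -0.00 z -0.01 now [471.  377.4  43.7] q6 0.07 op 0.2 ff 0.0 t 9.2
```

View pics/c4.png

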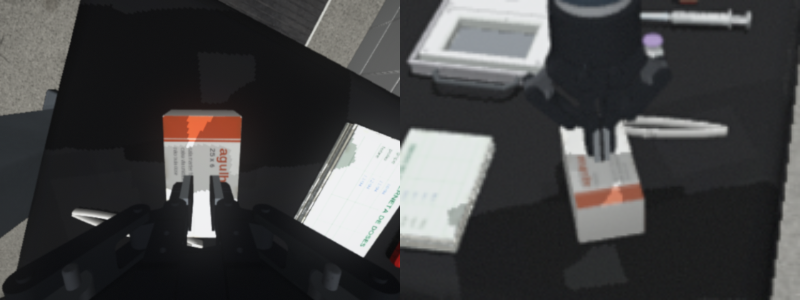

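```bash
python3 - <<'E'
from fit import *
import numpy as np
fit("needle_carton",465,395,["sd2"],a0s=[15,30],fz=False)
m,im,D=pickle.load(open("w4.pkl","rb"))
for q in ((471,377,0),(471,400,0),(471,377,43)): print(q,proj(m,[q]).round())
# carton top corners for hypotheses, and tool tip point
for q in ((471,377,0,.41),(471,395,0,.41),(470,425,0,.41)): print(q,proj(m,place(box(-29,29,-53,53,0,43)[[1,3,7,5]],*q)).round().tolist())
print(proj(m,[[471,377.4,22]]))
E
python3 -c "
import cv2,numpy as np
a=cv2.imread('pics/w4.png')[140:380,180:500];cv2.imwrite('pics/c5.png',cv2.resize(a,(800,600)))"
```

```text
needle_carton 1 x 467.4 y 379.7 z 0.0 yaw 21.6 iou [0.78]
(471, 377, 0) [[282. 228.]]
(471, 400, 0) [[295. 199.]]
(471, 377, 43) [[282. 254.]]
(471, 377, 0, 0.41) [[234.0, 332.0], [226.0, 159.0], [339.0, 160.0], [328.0, 333.0]]
(471, 395, 0, 0.41) [[245.0, 309.0], [239.0, 126.0], [355.0, 127.0], [341.0, 310.0]]
(470, 425, 0, 0.41) [[263.0, 268.0], [261.0, 65.0], [383.0, 66.0], [364.0, 268.0]]
[[281.82820238 239.31915357]]
```

View pics/c5.png

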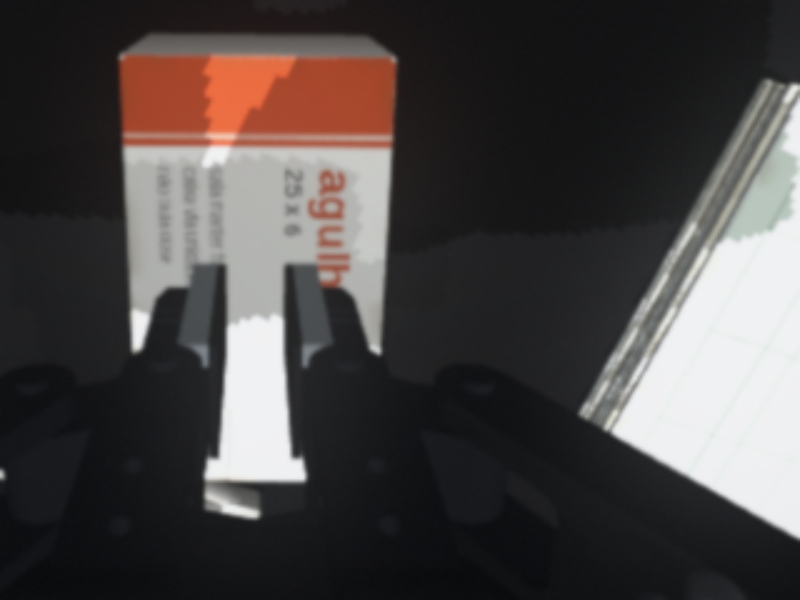

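The carton is unmoved and the fingers closed above its top. I check the true fingertip height against the pictures.

```bash
python3 - <<'E'
from fit import *
for v,c,psi,op in (("w4",(471,377.4,43.8),24,10),("w3",(443.5,310.5,305.6),22.9,85.5)):
    m,im,D=pickle.load(open(v+".pkl","rb"));q=np.radians(psi);tx=np.array([-np.sin(q),np.cos(q),0]);ty=np.array([np.cos(q),np.sin(q),0])
    print(v,[(s,h,proj(m,[np.array(c)+h*tx+g*op/2*ty-[0,0,s] for g in(-1,1)]).round().tolist()) for s in(-30,-15,0,9,22) for h in (11,-11)])
E
python3 -c "
import cv2,numpy as np
a=cv2.imread('pics/w3.png')[230:350,120:440];cv2.imwrite('pics/c6.png',cv2.resize(a,(800,300)))"
```

```text
w4 [(-30, 11, [[271.0, 260.0], [293.0, 260.0]]), (-30, -11, [[271.0, 302.0], [293.0, 302.0]]), (-15, 11, [[272.0, 247.0], [292.0, 247.0]]), (-15, -11, [[272.0, 286.0], [292.0, 286.0]]), (0, 11, [[273.0, 236.0], [291.0, 236.0]]), (0, -11, [[273.0, 272.0], [291.0, 272.0]]), (9, 11, [[273.0, 230.0], [290.0, 230.0]]), (9, -11, [[274.0, 264.0], [290.0, 264.0]]), (22, 11, [[274.0, 223.0], [290.0, 223.0]]), (22, -11, [[274.0, 255.0], [290.0, 255.0]])]
w3 [(-30, 11, [[188.0, 262.0], [377.0, 263.0]]), (-30, -11, [[192.0, 304.0], [373.0, 305.0]]), (-15, 11, [[197.0, 249.0], [368.0, 249.0]]), (-15, -11, [[201.0, 287.0], [364.0, 288.0]]), (0, 11, [[205.0, 238.0], [360.0, 238.0]]), (0, -11, [[208.0, 273.0], [357.0, 274.0]]), (9, 11, [[209.0, 232.0], [356.0, 232.0]]), (9, -11, [[211.0, 266.0], [353.0, 266.0]]), (22, 11, [[214.0, 224.0], [351.0, 225.0]]), (22, -11, [[216.0, 257.0], [349.0, 257.0]])]
```

View pics/c6.png

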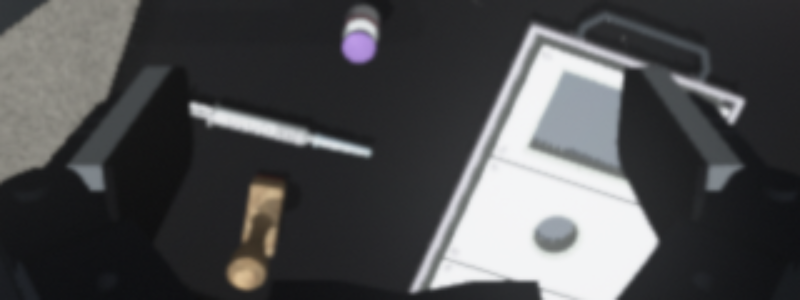

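Pixel geometry puts the fingertips about 15 mm (shut) to 27 mm (open) behind the reported TCP, not ahead of it. That agrees with the missed grasp. I open and go about 40 mm lower, watching the force.

Emit:
carry_out(
  increments=[
    {"x":0,"y":0,"z":0,"yaw":0},
    {"x":0,"y":0,"z":0,"yaw":0},
    {"x":0,"y":0,"z":0,"yaw":0},
    {"x":0,"y":0,"z":0,"yaw":0},
    {"x":0,"y":0,"z":0,"yaw":0},
    {"x":0,"y":0,"z":0,"yaw":0},
    {"x":0,"y":0,"z":0,"yaw":0},
  ],
  grip=0,
)

```text
clock: 9.95
eef_pos: [471.0, 377.3, 43.6]
orientation: [0.0, 0.545, 0.839, 0.0]
ft_force: [-0.4, -1.2, 0.6]
opening: 85.4
finger_force: 0.0
```

Emit:
carry_out(
  increments=[
    {"x":0,"y":0,"z":0.25,"yaw":0},
    {"x":0,"y":0,"z":0.25,"yaw":0},
    {"x":0,"y":0,"z":0.2,"yaw":0},
    {"x":0,"y":0,"z":0,"yaw":0},
  ],
)

```text
clock: 10.35
eef_pos: [469.7, 376.6, 13.5]
orientation: [-0.001, 0.545, 0.839, -0.002]
ft_force: [-0.1, 0.2, -0.1]
opening: 85.8
finger_force: 0.0
```

```bash
python3 snap.py w5 wrist needle_carton; python3 snap.py sd3 side needle_carton; python3 -c "
import cv2,numpy as np
a=cv2.imread('pics/w5.png');b=cv2.imread('pics/sd3.png')[230:370,170:357]
cv2.imwrite('pics/c7.png',np.hstack([cv2.resize(a,(400,300)),cv2.resize(b,(400,300))]))"; python3 -c "
from plan import go;go(471,377,4,24)"
```

```text
w5 needle_carton [([245.0, 287.0], 0.64, 23539, [469.0, 385.0])]
[470.67354457 377.18095269  14.98921861] 10.45
sd3 needle_carton [([316.0, 265.0], 0.86, 1750, [464.0, 385.0])]
[471.19791374 377.4967619   15.76823741] 10.55
psi 24.0 yaw -0.00 | after-turn tool x -0.01 y -0.01 z 0.29 now [471.2 377.5  15.8] q6 0.07 op 85.5 ff 0.0 t 10.6
```

View pics/c7.png

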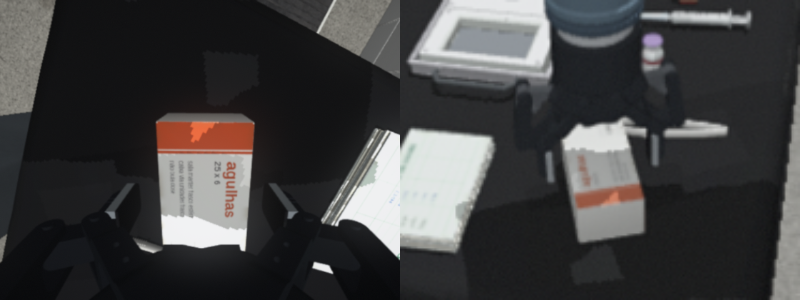

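The fingers now straddle the carton without contact. I go slightly lower and grip.

Emit:
carry_out(
  increments=[
    {"x":0,"y":0,"z":0.15,"yaw":0},
    {"x":0,"y":0,"z":0.15,"yaw":0},
    {"x":0,"y":0,"z":0,"yaw":0},
  ],
)

```text
clock: 10.85
eef_pos: [470.3, 377.0, 2.6]
orientation: [-0.0, 0.545, 0.839, -0.001]
ft_force: [-0.3, -1.0, 0.4]
opening: 85.2
finger_force: 0.0
```

Emit:
carry_out(
  increments=[
    {"x":0,"y":0,"z":0,"yaw":0},
    {"x":0,"y":0,"z":0,"yaw":0},
    {"x":0,"y":0,"z":0,"yaw":0},
    {"x":0,"y":0,"z":0,"yaw":0},
    {"x":0,"y":0,"z":0,"yaw":0},
  ],
  grip=1,
  newtons=40,
)

```text
clock: 11.35
eef_pos: [471.2, 377.5, 3.9]
orientation: [0.0, 0.545, 0.839, 0.0]
ft_force: [0.0, -0.4, 1.7]
opening: 57.7
finger_force: 43.8
```

Emit:
carry_out(
  increments=[
    {"x":0,"y":0,"z":-0.3,"yaw":0},
    {"x":0,"y":0,"z":-0.8,"yaw":0},
    {"x":0,"y":0,"z":-1,"yaw":0},
    {"x":0,"y":0,"z":-0.4,"yaw":0},
    {"x":0,"y":0,"z":0,"yaw":0},
  ],
)

```text
clock: 11.85
eef_pos: [472.8, 378.4, 107.5]
orientation: [0.002, 0.545, 0.839, 0.003]
ft_force: [0.4, 1.3, -1.7]
opening: 57.8
finger_force: 43.6
```

```bash
python3 snap.py w6 wrist needle_carton; python3 snap.py sd4 side needle_carton; python3 -c "
import cv2,numpy as np
a=cv2.imread('pics/w6.png');b=cv2.imread('pics/sd4.png')[190:370,170:410]
cv2.imwrite('pics/c8.png',np.hstack([cv2.resize(a,(400,300)),cv2.resize(b,(400,300))]))"; python3 -c "
from plan import go;go(656.5,-156.3,100,92.55)"
```

```text
w6 needle_carton [([248.0, 282.0], 0.63, 25254, [488.0, 347.0])]
[470.64587625 377.16140696 103.60535875] 11.95
sd4 needle_carton [([277.0, 263.0], 0.97, 1682, [495.0, 278.0])]
[469.84182536 376.72008638 102.07359208] 12.05
psi 24.0 yaw -13.71 | after-turn tool x -4.07 y -13.52 z 0.05 now [469.8 376.7 102.1] q6 0.07 op 57.6 ff 43.6 t 12.1
```

View pics/c8.png

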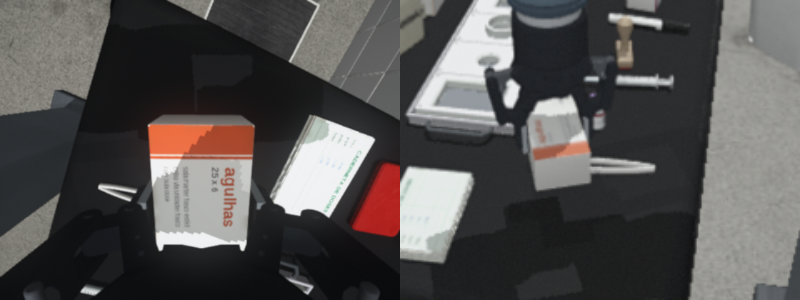

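Held at 57.7 mm. I carry it to the needle insert.

Emit:
carry_out(
  increments=[
    {"x":0,"y":0,"z":-0.1,"yaw":-1},
    {"x":0,"y":0,"z":0,"yaw":-1},
    {"x":0,"y":0,"z":0,"yaw":-1},
    {"x":0,"y":0,"z":0,"yaw":-1},
    {"x":0,"y":0,"z":0,"yaw":-1},
    {"x":0,"y":0,"z":0,"yaw":-1},
    {"x":0,"y":0,"z":0,"yaw":-1},
    {"x":0,"y":0,"z":0,"yaw":-1},
    {"x":0,"y":0,"z":0,"yaw":-1},
    {"x":0,"y":0,"z":0,"yaw":-1},
  ],
)

```text
clock: 13.05
eef_pos: [469.9, 376.8, 105.6]
orientation: [-0.002, 0.137, 0.991, -0.001]
ft_force: [-0.3, 0.2, -1.2]
opening: 57.6
finger_force: 43.5
```

Emit:
carry_out(
  increments=[
    {"x":0,"y":0,"z":0,"yaw":-1},
    {"x":0,"y":0,"z":0,"yaw":-1},
    {"x":0,"y":0,"z":0,"yaw":-1},
    {"x":0,"y":-0.4,"z":0,"yaw":-0.7},
    {"x":-0.3,"y":-1,"z":0,"yaw":0},
    {"x":-0.4,"y":-1,"z":0,"yaw":0},
    {"x":-0.4,"y":-1,"z":0,"yaw":0},
    {"x":-0.4,"y":-1,"z":0,"yaw":0},
    {"x":-0.4,"y":-1,"z":0,"yaw":0},
    {"x":-0.4,"y":-1,"z":0,"yaw":0},
  ],
)

```text
clock: 14.05
eef_pos: [572.4, 123.9, 105.8]
orientation: [-0.002, -0.022, 1.0, 0.0]
ft_force: [0.8, -0.1, -0.8]
opening: 57.9
finger_force: 43.5
```

Emit:
carry_out(
  increments=[
    {"x":-0.4,"y":-1,"z":0,"yaw":0},
    {"x":-0.4,"y":-1,"z":0,"yaw":0},
    {"x":-0.4,"y":-1,"z":0,"yaw":0},
    {"x":-0.4,"y":-1,"z":0,"yaw":0},
    {"x":-0.2,"y":-1,"z":0,"yaw":0},
    {"x":0,"y":-1,"z":0,"yaw":0},
    {"x":0,"y":-0.8,"z":0,"yaw":0},
    {"x":0,"y":0,"z":0,"yaw":0},
    {"x":0,"y":0,"z":0,"yaw":0},
  ],
)

```text
clock: 14.95
eef_pos: [655.7, -143.5, 105.5]
orientation: [-0.002, -0.021, 1.0, 0.001]
ft_force: [-0.4, 0.6, -1.2]
opening: 57.9
finger_force: 43.5
```

```bash
cat > held.py <<'E'
# project silhouette of held thing & re-fit tray in present wrist view
from fit import *
E
python3 snap.py w7 wrist needle_carton insert_stamp insert_dropper; python3 -c "
from plan import go;go(656.5,-156.3,11,92.55)"
```

```text
w7 needle_carton [([246.0, 281.0], 0.92, 25123, [686.0, -144.0])]
w7 insert_stamp [([192.0, 388.0], 0.78, 11368, [634.0, -57.0])]
w7 insert_dropper [([202.0, 474.0], 0.65, 15916, [640.0, 18.0])]
[ 656.55661667 -141.45346424  107.05731983] 15.15
psi 92.6 yaw 0.01 | after-turn tool x 0.02 y -0.37 z 2.40 now [ 656.6 -141.5  107.1] q6 -1.99 op 58.0 ff 43.5 t 15.2
```

Emit:
carry_out(
  increments=[
    {"x":0.02,"y":-0.37,"z":0,"yaw":0},
    {"x":0,"y":0,"z":0,"yaw":0},
    {"x":0,"y":0,"z":0.7,"yaw":0},
    {"x":0,"y":0,"z":0.7,"yaw":0},
    {"x":0,"y":0,"z":0.4,"yaw":0},
    {"x":0,"y":0,"z":0.2,"yaw":0},
    {"x":0,"y":0,"z":0.2,"yaw":0},
    {"x":0,"y":0,"z":0.1,"yaw":0},
    {"x":0,"y":0,"z":0.07,"yaw":0},
    {"x":0,"y":0,"z":0,"yaw":0},
  ],
)

```text
clock: 16.15
eef_pos: [657.0, -157.9, 13.2]
orientation: [0.0, -0.022, 1.0, -0.0]
ft_force: [0.4, -0.1, -0.7]
opening: 57.9
finger_force: 43.6
```

```bash
python3 -c "
from plan import go;go(656.5,-156.3,11,92.55)
from h import ctrl;print(ctrl.observe()['ft_force'])"
```

```text
psi 92.5 yaw -0.01 | after-turn tool x 0.01 y 0.04 z 0.05 now [ 657.  -157.9   13.2] q6 -2.02 op 57.9 ff 43.6 t 16.1
[ 0.43661764 -0.0502922  -0.70333247]
```

Emit:
carry_out(
  increments=[
    {"x":0,"y":0,"z":0.05,"yaw":0},
    {"x":0,"y":0,"z":0.02,"yaw":0},
    {"x":0,"y":0,"z":0,"yaw":0},
  ],
)

```text
clock: 16.45
eef_pos: [657.4, -158.1, 12.7]
orientation: [0.001, -0.022, 1.0, -0.001]
ft_force: [-4.2, 1.7, 10.1]
opening: 57.8
finger_force: 50.8
```

Emit:
carry_out(
  increments=[
    {"x":0,"y":0,"z":0,"yaw":0},
    {"x":0,"y":0,"z":0,"yaw":0},
    {"x":0,"y":0,"z":0,"yaw":0},
    {"x":0,"y":0,"z":-0.3,"yaw":0},
    {"x":0,"y":0,"z":-0.8,"yaw":0},
    {"x":0,"y":0,"z":-1,"yaw":0},
    {"x":0,"y":0,"z":-1,"yaw":0},
    {"x":0.5,"y":0,"z":-0.5,"yaw":0},
    {"x":1,"y":0,"z":-0.5,"yaw":0},
    {"x":1,"y":0,"z":0,"yaw":0},
  ],
  grip=0,
)

```text
clock: 17.45
eef_pos: [557.8, -163.1, 178.0]
orientation: [0.003, -0.022, 1.0, -0.002]
ft_force: [-0.5, -0.4, 0.5]
opening: 85.5
finger_force: 0.0
```

Emit:
carry_out(
  increments=[
    {"x":1,"y":0,"z":0,"yaw":1},
    {"x":1,"y":0,"z":0,"yaw":1},
    {"x":0,"y":0,"z":0,"yaw":1},
    {"x":0,"y":0,"z":0,"yaw":1},
    {"x":0,"y":0,"z":0,"yaw":1},
    {"x":0,"y":0,"z":0,"yaw":1},
    {"x":0,"y":0,"z":0,"yaw":1},
    {"x":0,"y":0,"z":0,"yaw":1},
    {"x":0,"y":0,"z":0,"yaw":1},
    {"x":0,"y":0,"z":0,"yaw":1},
  ],
)

```text
clock: 18.45
eef_pos: [477.0, -162.3, 174.9]
orientation: [0.001, 0.404, 0.915, -0.0]
ft_force: [0.4, 0.6, 0.0]
opening: 85.4
finger_force: 0.0
```

Emit:
carry_out(
  increments=[
    {"x":0,"y":0,"z":0,"yaw":1},
    {"x":0,"y":0,"z":0,"yaw":1},
    {"x":0,"y":0,"z":0,"yaw":1},
    {"x":0,"y":0,"z":0,"yaw":1},
    {"x":0,"y":0,"z":0,"yaw":1},
    {"x":0,"y":0,"z":0,"yaw":1},
    {"x":0,"y":0,"z":0,"yaw":1},
    {"x":0,"y":0,"z":0,"yaw":1},
    {"x":0,"y":0,"z":0,"yaw":1},
    {"x":0,"y":0,"z":0,"yaw":1},
  ],
)

```text
clock: 19.45
eef_pos: [477.0, -162.3, 174.9]
orientation: [0.0, 0.753, 0.658, 0.0]
ft_force: [-0.5, 0.6, -0.2]
opening: 85.4
finger_force: 0.0
```

```bash
python3 snap.py w8 wrist plaster_carton needle_carton rubber_stamp insert_needle insert_stamp; python3 - <<'E'
from fit import *
from plan import go
fit("plaster_carton",442,-162,["w8"],a0s=[-8],fz=False)
fit("needle_carton",656,-156,["w8"],a0s=[92.5],fz=False)
fit("needle_carton",656,-156,["w8"],a0s=[92.5])
go(442,-162,2,-8)
E
```

```text
w8 plaster_carton [([199.0, 249.0], 0.83, 4071, [442.0, -164.0])]
w8 needle_carton [([167.0, 460.0], 0.57, 8011, [668.0, -160.0])]
w8 rubber_stamp [([15.0, 229.0], 0.93, 725, [452.0, 10.0]), ([334.0, 360.0], 0.86, 924, [551.0, -355.0]), ([71.0, 446.0], 0.71, 14060, [652.0, -64.0])]
w8 insert_needle []
w8 insert_stamp [([75.0, 447.0], 0.87, 13938, [653.0, -67.0]), ([199.0, 250.0], 0.68, 4011, [443.0, -165.0])]
[ 476.92832334 -162.21878984  174.31341059] 19.75
plaster_carton 1 x 441.9 y -162.1 z 0.0 yaw -8.2 iou [0.97]
needle_carton 1 x 661.3 y -161.1 z 0.0 yaw 92.3 iou [0.98]
needle_carton 1 x 659.4 y -160.2 z 3.5 yaw 92.7 iou [0.98]
psi -7.4 yaw 0.12 | after-turn tool x -0.12 y -0.87 z 4.31 now [ 476.9 -162.2  174.3] q6 -0.42 op 85.5 ff 0.0 t 19.8
```

Emit:
carry_out(
  increments=[
    {"x":-0.06,"y":-0.45,"z":0.3,"yaw":0.12},
    {"x":-0.06,"y":-0.42,"z":0.7,"yaw":0},
    {"x":0,"y":0,"z":1,"yaw":0},
    {"x":0,"y":0,"z":1,"yaw":0},
    {"x":0,"y":0,"z":0.7,"yaw":0},
    {"x":0,"y":0,"z":0.4,"yaw":0},
    {"x":0,"y":0,"z":0.2,"yaw":0},
    {"x":0,"y":0,"z":0,"yaw":0},
    {"x":0,"y":0,"z":0,"yaw":0},
  ],
)

```text
clock: 20.65
eef_pos: [442.4, -162.6, 2.7]
orientation: [0.001, 0.755, 0.656, 0.0]
ft_force: [-0.0, -0.3, -0.1]
opening: 85.4
finger_force: 0.0
```

Emit:
carry_out(
  increments=[
    {"x":0,"y":0,"z":0,"yaw":0},
    {"x":0,"y":0,"z":0,"yaw":0},
    {"x":0,"y":0,"z":0,"yaw":0},
    {"x":0,"y":0,"z":0,"yaw":0},
    {"x":0,"y":0,"z":0,"yaw":0},
  ],
  grip=1,
  newtons=40,
)

```text
clock: 21.15
eef_pos: [442.4, -162.6, 2.9]
orientation: [0.001, 0.755, 0.655, 0.0]
ft_force: [0.0, 1.0, 7.0]
opening: 50.0
finger_force: 42.0
```

Emit:
carry_out(
  increments=[
    {"x":0,"y":0,"z":-0.3,"yaw":0},
    {"x":0,"y":0,"z":-0.7,"yaw":0},
    {"x":0,"y":0,"z":-1,"yaw":0},
    {"x":0,"y":0,"z":-0.6,"yaw":0},
    {"x":0,"y":0,"z":0,"yaw":1},
    {"x":0,"y":0,"z":0,"yaw":1},
    {"x":0,"y":0,"z":0,"yaw":1},
    {"x":0,"y":0,"z":0,"yaw":1},
    {"x":0,"y":0,"z":0,"yaw":1},
    {"x":0,"y":0,"z":0,"yaw":1},
  ],
)

```text
clock: 22.15
eef_pos: [441.6, -162.1, 106.1]
orientation: [-0.0, 0.9, 0.436, -0.0]
ft_force: [0.6, -0.5, 0.1]
opening: 49.7
finger_force: 41.8
```

```bash
python3 snap.py sc9 scene needle_carton;python3 snap.py sd9 side needle_carton;  python3 - <<'E'
from fit import *
from plan import go
fit("needle_carton",656,-156,["w8","sc9","sd9"],a0s=[92.5])
fit("needle_carton",656,-156,["sc9"],a0s=[92.5])
go(640.9,195.3,106,-87.45)
E
```

```text
sc9 needle_carton [([214.0, 338.0], 0.82, 767, [682.0, -135.0])]
[ 441.61426702 -162.11408286  106.07275782] 22.25
sd9 needle_carton [([174.0, 247.0], 0.84, 686, [657.0, -171.0])]
[ 441.67517487 -162.19755019  106.07154295] 22.35
needle_carton 3 x 652.8 y -158.5 z 11.9 yaw 93.0 iou [0.94, 0.86, 0.83]
needle_carton 1 x 677.5 y -142.7 z -2.4 yaw 94.1 iou [0.91]
psi -38.0 yaw 9.90 | after-turn tool x 5.37 y -8.71 z 0.00 now [ 441.7 -162.2  106.1] q6 0.07 op 49.6 ff 41.8 t 22.4
```

Emit:
carry_out(
  increments=[
    {"x":0,"y":0,"z":0,"yaw":1},
    {"x":0,"y":0,"z":0,"yaw":1},
    {"x":0,"y":0,"z":0,"yaw":1},
    {"x":0,"y":0,"z":0,"yaw":1},
    {"x":0,"y":0,"z":0,"yaw":1},
    {"x":0,"y":0,"z":0,"yaw":1},
    {"x":0,"y":0,"z":0,"yaw":1},
    {"x":0,"y":0,"z":0,"yaw":1},
    {"x":0,"y":0,"z":0,"yaw":1},
    {"x":0,"y":0,"z":0,"yaw":0.9},
  ],
)

```text
clock: 23.35
eef_pos: [441.7, -162.2, 106.0]
orientation: [-0.0, 1.0, 0.02, -0.0]
ft_force: [0.1, 0.1, -0.2]
opening: 49.7
finger_force: 41.8
```

Emit:
carry_out(
  increments=[
    {"x":0.4,"y":-0.7,"z":0,"yaw":0},
    {"x":0.6,"y":-1,"z":0,"yaw":0},
    {"x":0.6,"y":-1,"z":0,"yaw":0},
    {"x":0.6,"y":-1,"z":0,"yaw":0},
    {"x":0.6,"y":-1,"z":0,"yaw":0},
    {"x":0.6,"y":-1,"z":0,"yaw":0},
    {"x":0.6,"y":-1,"z":0,"yaw":0},
    {"x":0.6,"y":-1,"z":0,"yaw":0},
    {"x":0.6,"y":-0.8,"z":0,"yaw":0},
    {"x":0.17,"y":-0.21,"z":0,"yaw":0},
  ],
)

```text
clock: 24.35
eef_pos: [643.2, 198.8, 105.7]
orientation: [-0.001, 1.0, 0.024, 0.001]
ft_force: [1.0, 0.1, -0.2]
opening: 49.9
finger_force: 41.8
```

Emit:
carry_out(
  increments=[
    {"x":0,"y":0,"z":0,"yaw":0},
    {"x":0,"y":0,"z":0,"yaw":0},
  ],
)

```text
clock: 24.55
eef_pos: [640.9, 193.9, 105.5]
orientation: [0.0, 1.0, 0.021, -0.001]
ft_force: [-0.4, 0.7, 0.1]
opening: 49.6
finger_force: 41.8
```

```bash
python3 snap.py w10 wrist plaster_carton insert_plaster insert_vial insert_dropper;  python3 - <<'E'
from fit import *
from plan import go
go(640.9,195.3,9.5,-87.45)
m,im,D=pickle.load(open("w10.pkl","rb"))
B=box(-68,68,-43,43,0,20);M["insert_vial"]=[B];M["insert_dropper"]=[B]
for t,y,x in (("insert_vial",107,645),("insert_dropper",19,649)): fit(t,x,y,["w10"],a0s=[2.5],fz=False)
E
```

```text
w10 plaster_carton [([261.0, 281.0], 0.88, 18244, [596.0, 191.0])]
w10 insert_plaster [([156.0, 276.0], 0.78, 5733, [688.0, 199.0])]
w10 insert_vial [([196.0, 389.0], 0.72, 14549, [659.0, 104.0])]
w10 insert_dropper [([201.0, 486.0], 0.9, 15846, [658.0, 21.0])]
[641.50280988 193.50623939 106.30271786] 24.8
psi -87.7 yaw -0.05 | after-turn tool x -0.01 y -0.05 z 2.42 now [641.5 193.5 106.3] q6 1.66 op 49.7 ff 41.8 t 24.8
insert_vial 1 x 645.1 y 105.6 z 0.0 yaw 2.4 iou [0.88]
insert_dropper 1 x 648.2 y 14.5 z 0.0 yaw 3.2 iou [0.92]
```

Emit:
carry_out(
  increments=[
    {"x":0,"y":-0.04,"z":0,"yaw":0},
    {"x":0,"y":0,"z":0.7,"yaw":0},
    {"x":0,"y":0,"z":0.7,"yaw":0},
    {"x":0,"y":0,"z":0.4,"yaw":0},
    {"x":0,"y":0,"z":0.2,"yaw":0},
    {"x":0,"y":0,"z":0.2,"yaw":0},
    {"x":0,"y":0,"z":0.1,"yaw":0},
    {"x":0,"y":0,"z":0.1,"yaw":0},
    {"x":0,"y":0,"z":0,"yaw":0},
    {"x":0,"y":0,"z":0,"yaw":0},
  ],
)

```text
clock: 25.8
eef_pos: [642.3, 196.3, 13.9]
orientation: [0.0, 1.0, 0.021, 0.001]
ft_force: [-8.0, -1.6, 16.9]
opening: 50.0
finger_force: 57.6
```

```bash
python3 - <<'E'
from plan import go
go(640.9,195.3,9.9,-87.45)
E
```

```text
psi -87.6 yaw -0.03 | after-turn tool x -0.04 y 0.02 z 0.10 now [642.3 196.3  13.9] q6 1.66 op 50.0 ff 57.6 t 25.8
```

Emit:
carry_out(
  increments=[
    {"x":0,"y":0,"z":0,"yaw":0},
    {"x":0,"y":0,"z":0,"yaw":0},
    {"x":0,"y":0,"z":0,"yaw":0},
    {"x":0,"y":0,"z":-0.3,"yaw":0},
    {"x":0,"y":0,"z":-0.8,"yaw":0},
    {"x":0,"y":0,"z":-1,"yaw":0},
    {"x":0,"y":0,"z":-1,"yaw":0},
    {"x":0,"y":0,"z":-1,"yaw":0},
    {"x":0,"y":0,"z":-1,"yaw":0},
    {"x":0,"y":0,"z":0,"yaw":0},
  ],
  grip=0,
)

```text
clock: 26.8
eef_pos: [645.1, 197.0, 222.5]
orientation: [-0.001, 1.0, 0.021, 0.007]
ft_force: [0.4, 0.6, 0.5]
opening: 85.8
finger_force: 0.0
```

```bash
python3 snap.py w11 wrist plaster_carton;  python3 - <<'E'
from fit import *
from plan import go
fit("plaster_carton",641,195,["w11"],a0s=[92.5],fz=False);fit("plaster_carton",641,195,["w11"],a0s=[92.5]);fit("plaster_carton",641,195,["w11","w2"][:1],a0s=[87])
go(448.5,32.5,150,-45)
E
```

```text
w11 plaster_carton [([188.0, 281.0], 0.77, 3075, [644.0, 197.0])]
[642.3245982  196.56020043 216.0664234 ] 26.9
plaster_carton 1 x 643.6 y 195.1 z 0.0 yaw 92.3 iou [0.98]
plaster_carton 1 x 644.3 y 194.9 z 2.6 yaw 92.9 iou [0.98]
plaster_carton 1 x 643.8 y 194.8 z 0.3 yaw 92.3 iou [0.98]
psi -87.6 yaw -8.52 | after-turn tool x -6.33 y -0.53 z 1.65 now [642.3 196.6 216.1] q6 1.66 op 85.1 ff 0.0 t 26.9
```

Emit:
carry_out(
  increments=[
    {"x":0,"y":0,"z":0,"yaw":-1},
    {"x":0,"y":0,"z":0,"yaw":-1},
    {"x":0,"y":0,"z":0,"yaw":-1},
    {"x":0,"y":0,"z":0,"yaw":-1},
    {"x":0,"y":0,"z":0,"yaw":-1},
    {"x":0,"y":0,"z":0,"yaw":-1},
    {"x":0,"y":0,"z":0,"yaw":-1},
    {"x":0,"y":0,"z":0,"yaw":-1},
    {"x":-0.3,"y":0,"z":0,"yaw":-0.5},
  ],
)

```text
clock: 27.8
eef_pos: [632.2, 188.7, 211.5]
orientation: [-0.001, 0.924, 0.384, -0.002]
ft_force: [0.2, 0.1, -0.6]
opening: 85.2
finger_force: 0.0
```

Emit:
carry_out(
  increments=[
    {"x":-1,"y":-0.08,"z":0.3,"yaw":0},
    {"x":-1,"y":-0.09,"z":0.3,"yaw":0},
    {"x":-1,"y":-0.09,"z":0.3,"yaw":0},
    {"x":-1,"y":-0.09,"z":0.3,"yaw":0},
    {"x":-1,"y":-0.09,"z":0.3,"yaw":0},
    {"x":-1,"y":-0.09,"z":0.1,"yaw":0},
    {"x":0,"y":0,"z":0,"yaw":0},
    {"x":0,"y":0,"z":0,"yaw":0},
  ],
)

```text
clock: 28.6
eef_pos: [446.8, 33.7, 149.2]
orientation: [-0.001, 0.925, 0.381, -0.001]
ft_force: [0.5, 0.1, 0.4]
opening: 85.5
finger_force: 0.0
```

```bash
python3 snap.py w12 wrist rubber_stamp;  python3 - <<'E'
from fit import *
from plan import go
fit("rubber_stamp",448.5,32.5,["w12"],a0s=[9],fz=False)
q=fit("rubber_stamp",448.5,32.5,["w12","w2"],a0s=[9],fz=False)
go(q[0],q[1],38,-45)
m,im,D=pickle.load(open("w12.pkl","rb"))
k=D["rubber_stamp"][0][0];c=proj(m,[[q[0],q[1],74],[q[0],q[1],0]]);print(c.round(),D["rubber_stamp"][0][2])
big=cv2.resize(im,None,fx=3,fy=3,interpolation=cv2.INTER_CUBIC)
t=np.linspace(0,2*np.pi,40)
for P in (place(box(-12.5,12.5,-29,29,0,16)[[1,3,7,5]],*q),np.c_[q[0]+12*np.cos(t),q[1]+12*np.sin(t),0*t+74]): cv2.polylines(big,[(proj(m,P)*3+1).round().astype(np.int32)],True,(255,0,0),1)
x,y=(c.mean(0)*3).astype(int);save("st.png",big[max(0,y-200):y+200,max(0,x-260):x+260])
E
```

```text
w12 rubber_stamp [([201.0, 281.0], 0.86, 1681, [446.0, 32.0])]
[448.58164447  34.21702999 149.84327226] 28.7
rubber_stamp 1 x 449.8 y 33.4 z 0.0 yaw 7.3 iou [0.86]
rubber_stamp 2 x 450.1 y 33.2 z 0.0 yaw 7.9 iou [0.86, 0.81]
psi -45.1 yaw -0.02 | after-turn tool x 0.01 y 0.05 z 2.80 now [448.6  34.2 149.8] q6 0.61 op 85.5 ff 0.0 t 28.7
[[284. 213.]
 [283. 192.]] [201.0, 281.3]
```

View pics/st.png

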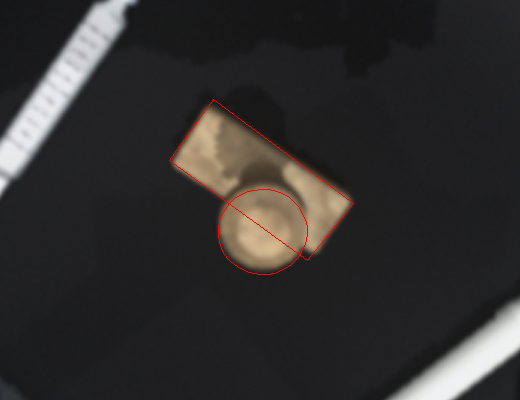

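The overlay shows the wooden stamp's knob ring and foot matching, with the foot about 2.5° further counter-clockwise (yaw about 10.3°). I grasp it by the handle.

Emit:
carry_out(
  increments=[
    {"x":0,"y":0,"z":0.6,"yaw":0},
    {"x":0,"y":0,"z":0.8,"yaw":0},
    {"x":0,"y":0,"z":0.8,"yaw":0},
    {"x":0,"y":0,"z":0.4,"yaw":0},
    {"x":0,"y":0,"z":0.2,"yaw":0},
    {"x":0,"y":0,"z":0,"yaw":0},
  ],
)

```text
clock: 29.3
eef_pos: [447.9, 34.5, 37.1]
orientation: [-0.001, 0.924, 0.382, -0.001]
ft_force: [-0.3, 0.1, -0.1]
opening: 85.3
finger_force: 0.0
```

Emit:
carry_out(
  increments=[
    {"x":0,"y":0,"z":0,"yaw":0},
    {"x":0,"y":0,"z":0,"yaw":0},
    {"x":0,"y":0,"z":0,"yaw":0},
    {"x":0,"y":0,"z":0,"yaw":0},
    {"x":0,"y":0,"z":0,"yaw":0},
    {"x":0,"y":0,"z":0,"yaw":0},
    {"x":0,"y":0,"z":0,"yaw":0},
  ],
  grip=1,
  newtons=40,
)

```text
clock: 30.0
eef_pos: [448.5, 33.7, 38.6]
orientation: [0.0, 0.924, 0.382, 0.001]
ft_force: [0.3, -0.3, 6.3]
opening: 22.7
finger_force: 39.2
```

```bash
python3 - <<'E'
from plan import go
go(652.6,-68.4,140,37.2)
E
```

```text
psi -45.1 yaw -16.46 | after-turn tool x -5.12 y 2.52 z -2.53 now [448.5  33.7  38.6] q6 0.61 op 22.7 ff 39.2 t 30.0
```

Gripped at 22.7 mm. I lift, turn and carry.

Emit:
carry_out(
  increments=[
    {"x":0,"y":0,"z":-0.3,"yaw":0},
    {"x":0,"y":0,"z":-0.8,"yaw":0},
    {"x":0,"y":0,"z":-1,"yaw":0},
    {"x":0,"y":0,"z":-0.4,"yaw":-1},
    {"x":0,"y":0,"z":0,"yaw":-1},
    {"x":0,"y":0,"z":0,"yaw":-1},
    {"x":0,"y":0,"z":0,"yaw":-1},
    {"x":0,"y":0,"z":0,"yaw":-1},
    {"x":0,"y":0,"z":0,"yaw":-1},
    {"x":0,"y":0,"z":0,"yaw":-1},
  ],
)

```text
clock: 31.0
eef_pos: [447.4, 34.1, 137.7]
orientation: [-0.0, 0.765, 0.643, -0.0]
ft_force: [-0.3, -0.2, -1.0]
opening: 23.0
finger_force: 39.5
```

Emit:
carry_out(
  increments=[
    {"x":0,"y":0,"z":0,"yaw":-1},
    {"x":0,"y":0,"z":0,"yaw":-1},
    {"x":0,"y":0,"z":0,"yaw":-1},
    {"x":0,"y":0,"z":0,"yaw":-1},
    {"x":0,"y":0,"z":0,"yaw":-1},
    {"x":0,"y":0,"z":0,"yaw":-1},
    {"x":0,"y":0,"z":0,"yaw":-1},
    {"x":0,"y":0,"z":0,"yaw":-1},
    {"x":0,"y":0,"z":0,"yaw":-1},
    {"x":0,"y":0,"z":0,"yaw":-0.46},
  ],
)

```text
clock: 32.0
eef_pos: [447.5, 34.1, 137.7]
orientation: [-0.0, 0.443, 0.896, -0.0]
ft_force: [0.2, -0.8, 0.3]
opening: 22.8
finger_force: 39.5
```

Emit:
carry_out(
  increments=[
    {"x":-0.6,"y":0.3,"z":0,"yaw":0},
    {"x":-0.8,"y":0.4,"z":0,"yaw":0},
    {"x":-0.8,"y":0.4,"z":0,"yaw":0},
    {"x":-0.8,"y":0.4,"z":0,"yaw":0},
    {"x":-0.8,"y":0.4,"z":0,"yaw":0},
    {"x":-0.8,"y":0.4,"z":0,"yaw":0},
    {"x":-0.5,"y":0.2,"z":0,"yaw":0},
    {"x":0,"y":0,"z":0,"yaw":0},
    {"x":0,"y":0,"z":0,"yaw":0},
  ],
)

```text
clock: 32.9
eef_pos: [650.0, -67.9, 136.9]
orientation: [-0.001, 0.445, 0.896, -0.0]
ft_force: [-0.3, -0.4, -0.4]
opening: 23.1
finger_force: 39.5
```

```bash
python3 snap.py w13 wrist rubber_stamp insert_stamp insert_dropper insert_vial; python3 - <<'E'
from fit import *
from plan import go
go(652.6,-68.4,46,37.2)
fit("rubber_stamp",652,-68,["w13"],a0s=[92]);
q=[649,-66,100];parts=M["rubber_stamp"]
V=mask("w13","rubber_stamp",(652,-68),150)
if V:
    m,k=V;s=ctrl.observe()["eef_pos"];z=s[2]-38.6
    for cst in (0,1):
        r=minimize(lambda p:-iou(render(m,parts,(p[0],p[1],z,p[2]/30)),k),[s[0],s[1],np.radians(92.5)*30],method="Nelder-Mead",options=dict(initial_simplex=[[s[0],s[1],48],[s[0]+6,s[1],48],[s[0],s[1]+6,48],[s[0],s[1],51]]))
    print("held",r.x[:2].round(1),np.degrees(r.x[2]/30).round(1),r.fun,"tcp",s.round(1))
M["insert_dropper"]=M["insert_vial"]=M["insert_stamp"]=[box(-68,68,-43,43,3,23)]
for t,x,y in (("insert_dropper",648.7,19.5),("insert_vial",645,107),("insert_stamp",652,-68)): 
    if mask("w13",t,(x,y)): fit(t,x,y,["w13"],a0s=[2.5],fz=False)
E
```

```text
w13 rubber_stamp [([341.0, 51.0], 0.96, 749, [541.0, -353.0]), ([251.0, 277.0], 0.69, 4985, [676.0, -111.0])]
w13 insert_stamp [([191.0, 279.0], 0.85, 9930, [641.0, -61.0])]
w13 insert_dropper [([118.0, 339.0], 0.71, 15905, [644.0, 23.0])]
w13 insert_vial [([42.0, 416.0], 0.87, 14749, [655.0, 107.0])]
[650.11687462 -67.3812961  138.31805496] 33.15
psi 37.2 yaw 0.01 | after-turn tool x -0.06 y 0.03 z 2.31 now [650.1 -67.4 138.3] q6 -0.92 op 22.8 ff 39.5 t 33.1
rubber_stamp 1 x 655.0 y -78.7 z 75.7 yaw 65.9 iou [0.75]
held [648.4 -67.2] 89.9 -0.7889817418511624 tcp [650.1 -67.4 138.3]
insert_dropper 1 x 649.0 y 19.6 z 0.0 yaw 2.6 iou [0.99]
insert_vial 1 x 644.5 y 111.4 z 0.0 yaw 2.3 iou [0.97]
insert_stamp 1 x 652.4 y -67.9 z 0.0 yaw 2.7 iou [0.75]
```

Emit:
carry_out(
  increments=[
    {"x":-0.07,"y":0.05,"z":0.3,"yaw":0},
    {"x":0,"y":0,"z":0.7,"yaw":0},
    {"x":0,"y":0,"z":0.5,"yaw":0},
    {"x":0,"y":0,"z":0.3,"yaw":0},
    {"x":0,"y":0,"z":0.2,"yaw":0},
    {"x":0,"y":0,"z":0.2,"yaw":0},
    {"x":0,"y":0,"z":0.05,"yaw":0},
    {"x":0,"y":0,"z":0,"yaw":0},
    {"x":0,"y":0,"z":0,"yaw":0},
  ],
)

```text
clock: 34.05
eef_pos: [654.7, -69.2, 48.8]
orientation: [0.001, 0.445, 0.896, 0.0]
ft_force: [0.3, 0.1, -0.6]
opening: 22.8
finger_force: 39.5
```

```bash
python3 - <<'E'
from plan import go
go(653.3,-68.4,45.6,37.2)
E
```

```text
psi 37.2 yaw 0.00 | after-turn tool x 0.04 y -0.02 z 0.08 now [654.7 -69.2  48.8] q6 -0.92 op 22.8 ff 39.5 t 34.0
```

Emit:
carry_out(
  increments=[
    {"x":0.03,"y":-0.01,"z":0.05,"yaw":0},
    {"x":0,"y":0,"z":0.05,"yaw":0},
    {"x":0,"y":0,"z":0,"yaw":0},
  ],
)

```text
clock: 34.35
eef_pos: [654.1, -68.6, 45.6]
orientation: [0.001, 0.445, 0.896, 0.0]
ft_force: [-1.3, 0.1, 6.2]
opening: 23.1
finger_force: 40.0
```

Contact came at 45.6, exactly the floor height. I release and go over the dropper bottle for a fresh look, keeping clear of the green and purple stamps and the cooler.

Emit:
carry_out(
  increments=[
    {"x":0,"y":0,"z":0,"yaw":0},
    {"x":0,"y":0,"z":0,"yaw":0},
    {"x":0,"y":0,"z":0,"yaw":0},
    {"x":0,"y":0,"z":-0.5,"yaw":0},
    {"x":0,"y":0,"z":-1,"yaw":0},
    {"x":0,"y":0,"z":-1,"yaw":0},
    {"x":0,"y":0,"z":-1,"yaw":1},
    {"x":0,"y":0,"z":-0.5,"yaw":1},
    {"x":0,"y":0,"z":0,"yaw":1},
    {"x":0,"y":0,"z":0,"yaw":1},
  ],
  grip=0,
)

```text
clock: 35.35
eef_pos: [653.5, -68.5, 205.2]
orientation: [0.001, 0.595, 0.804, 0.0]
ft_force: [-0.3, -0.4, -0.4]
opening: 85.6
finger_force: 0.0
```

Emit:
carry_out(
  increments=[
    {"x":0,"y":0,"z":0,"yaw":1},
    {"x":0,"y":0,"z":0,"yaw":1},
    {"x":0,"y":0,"z":0,"yaw":1},
    {"x":0,"y":0,"z":0,"yaw":0.4},
    {"x":0,"y":-1,"z":0,"yaw":0},
    {"x":0,"y":-1,"z":0,"yaw":0},
    {"x":0,"y":-1,"z":0,"yaw":0},
    {"x":0,"y":-1,"z":0,"yaw":0},
    {"x":-0.5,"y":-0.9,"z":0,"yaw":0},
    {"x":-1,"y":0,"z":0,"yaw":0},
  ],
)

```text
clock: 36.35
eef_pos: [452.4, -126.0, 203.5]
orientation: [-0.002, 0.705, 0.709, -0.0]
ft_force: [1.1, -0.7, -0.0]
opening: 85.2
finger_force: 0.0
```

Emit:
carry_out(
  increments=[
    {"x":-1,"y":0,"z":0,"yaw":0},
    {"x":-1,"y":0,"z":0,"yaw":0},
    {"x":-1,"y":0,"z":0,"yaw":0},
    {"x":-1,"y":0,"z":0,"yaw":0},
    {"x":-0.7,"y":0,"z":0,"yaw":0},
    {"x":0,"y":0,"z":0,"yaw":0},
    {"x":0,"y":0,"z":0,"yaw":0},
  ],
)

```text
clock: 37.05
eef_pos: [457.6, -317.1, 203.4]
orientation: [-0.001, 0.706, 0.708, 0.0]
ft_force: [-0.1, 0.2, 0.1]
opening: 85.5
finger_force: 0.0
```

```bash
python3 snap.py w14 wrist dropper_bottle rubber_stamp; python3 - <<'E'
from fit import *
from plan import go
q=fit("dropper_bottle",458.5,-318.5,["w14"],fz=False);q=fit("dropper_bottle",458.5,-318.5,["w14","w1"],fz=False);fit("dropper_bottle",458.5,-318.5,["w14","w1"])
m,im,D=pickle.load(open("w14.pkl","rb"))
k=D["dropper_bottle"][0][0]
# dark teat / cap inside neighbourhood: dark blob centroid
print(proj(m,[[q[0],q[1],h] for h in(0,62,76,102)]).round(1).tolist(), np.argwhere(k).min(0),np.argwhere(k).max(0))
go(q[0],q[1],30,0)
E
```

```text
w14 dropper_bottle [([192.0, 284.0], 0.86, 918, [461.0, -323.0])]
w14 rubber_stamp [([254.0, 235.0], 0.77, 1352, [400.0, -402.0])]
[ 457.99815727 -315.74285484  203.9756462 ] 37.2
dropper_bottle 1 x 460.0 y -317.5 z 0.0 yaw 6.3 iou [0.9]
dropper_bottle 2 x 459.4 y -317.6 z 0.0 yaw 6.8 iou [0.9, 0.9]
dropper_bottle 2 x 459.5 y -320.0 z -7.2 yaw 11.9 iou [0.94, 0.91]
[[283.1, 184.4], [283.3, 196.1], [283.4, 199.5], [283.5, 206.5]] [173 269] [211 298]
psi 0.3 yaw 0.05 | after-turn tool x -0.05 y 0.04 z 4.35 now [ 458.  -315.7  204. ] q6 -0.81 op 85.3 ff 0.0 t 37.2
```

Emit:
carry_out(
  increments=[
    {"x":-0.05,"y":0.04,"z":0.5,"yaw":0},
    {"x":0,"y":0,"z":1,"yaw":0},
    {"x":0,"y":0,"z":1,"yaw":0},
    {"x":0,"y":0,"z":0.8,"yaw":0},
    {"x":0,"y":0,"z":0.4,"yaw":0},
    {"x":0,"y":0,"z":0.2,"yaw":0},
    {"x":0,"y":0,"z":0.2,"yaw":0},
    {"x":0,"y":0,"z":0.15,"yaw":0},
    {"x":0,"y":0,"z":0.1,"yaw":0},
    {"x":0,"y":0,"z":0,"yaw":0},
  ],
)

```text
clock: 38.2
eef_pos: [459.7, -319.1, 30.2]
orientation: [0.0, 0.706, 0.708, -0.0]
ft_force: [-0.8, -0.9, 0.1]
opening: 85.3
finger_force: 0.0
```

Emit:
carry_out(
  increments=[
    {"x":0,"y":0,"z":0,"yaw":0},
    {"x":0,"y":0,"z":0,"yaw":0},
    {"x":0,"y":0,"z":0,"yaw":0},
    {"x":0,"y":0,"z":0,"yaw":0},
    {"x":0,"y":0,"z":0,"yaw":0},
    {"x":0,"y":0,"z":0,"yaw":0},
  ],
  grip=1,
  newtons=35,
)

```text
clock: 38.8
eef_pos: [459.7, -319.3, 30.5]
orientation: [0.0, 0.706, 0.708, -0.0]
ft_force: [-2.4, -0.3, 5.3]
opening: 31.0
finger_force: 34.8
```

```bash
python3 - <<'E'
from plan import go
go(649,19.5,150,0)
E
```

```text
psi 0.2 yaw 0.04 | after-turn tool x 8.47 y 4.73 z -2.99 now [ 459.7 -319.3   30.5] q6 -0.81 op 31.0 ff 34.8 t 38.8
```

Emit:
carry_out(
  increments=[
    {"x":0,"y":0,"z":-0.2,"yaw":0},
    {"x":0,"y":0,"z":-0.5,"yaw":0},
    {"x":0,"y":0,"z":-0.7,"yaw":0},
    {"x":0,"y":0,"z":-0.7,"yaw":0},
    {"x":0,"y":0,"z":-0.6,"yaw":0},
    {"x":0,"y":0,"z":-0.3,"yaw":0},
    {"x":0.3,"y":0.2,"z":0,"yaw":0},
    {"x":0.6,"y":0.35,"z":0,"yaw":0},
    {"x":0.8,"y":0.45,"z":0,"yaw":0},
    {"x":0.8,"y":0.45,"z":0,"yaw":0},
  ],
)

```text
clock: 39.8
eef_pos: [517.1, -216.5, 148.2]
orientation: [-0.002, 0.706, 0.708, -0.0]
ft_force: [-0.1, 1.2, -1.6]
opening: 30.8
finger_force: 34.8
```

Emit:
carry_out(
  increments=[
    {"x":0.8,"y":0.45,"z":0,"yaw":0},
    {"x":0.8,"y":0.45,"z":0,"yaw":0},
    {"x":0.8,"y":0.45,"z":0,"yaw":0},
    {"x":0.8,"y":0.45,"z":0,"yaw":0},
    {"x":0.8,"y":0.45,"z":0,"yaw":0},
    {"x":0.8,"y":0.45,"z":0,"yaw":0},
    {"x":0.6,"y":0.3,"z":0,"yaw":0},
    {"x":0.4,"y":0.2,"z":0,"yaw":0},
    {"x":0.17,"y":0.08,"z":0,"yaw":0},
    {"x":0,"y":0,"z":0,"yaw":0},
  ],
)

```text
clock: 40.8
eef_pos: [647.2, 21.3, 149.0]
orientation: [-0.001, 0.705, 0.709, -0.001]
ft_force: [0.5, -0.3, -0.9]
opening: 30.6
finger_force: 34.8
```

```bash
python3 snap.py w15 wrist dropper_bottle insert_dropper insert_vial; python3 - <<'E'
from fit import *
from plan import go
go(649,19.5,37.5,0)
M["insert_dropper"]=M["insert_vial"]=[box(-68,68,-43,43,3,23)]
fit("insert_vial",645,107.4,["w15"],a0s=[2.5],fz=False)
V=mask("w15","dropper_bottle",(649,19.5),200)
if V:
    m,k=V;s=ctrl.observe()["eef_pos"];z=s[2]-30.5;f=lambda p:-iou(render(m,M["dropper_bottle"],(p[0],p[1],z,0)),k)
    r=minimize(f,s[:2],method="Nelder-Mead",options=dict(initial_simplex=[s[:2],s[:2]+[8,0],s[:2]+[0,8]]));print("held",r.x.round(1),r.fun)
E
```

```text
w15 dropper_bottle [([274.0, 282.0], 0.97, 6884, [648.0, -62.0])]
w15 insert_dropper [([193.0, 283.0], 0.84, 10769, [649.0, 27.0])]
w15 insert_vial [([100.0, 282.0], 0.8, 15208, [647.0, 113.0]), ([192.0, 283.0], 0.68, 10920, [649.0, 28.0])]
[647.19765114  19.11711478 149.96660618] 41.0
psi 0.1 yaw 0.02 | after-turn tool x 0.01 y 0.05 z 2.81 now [647.2  19.1 150. ] q6 -0.14 op 30.8 ff 34.8 t 41.0
insert_vial 1 x 644.8 y 107.4 z 0.0 yaw 2.3 iou [0.98]
held [647.5  24.1] -0.8937829853619677
```

Emit:
carry_out(
  increments=[
    {"x":-0.04,"y":0.04,"z":0.2,"yaw":0},
    {"x":0,"y":0,"z":0.5,"yaw":0},
    {"x":0,"y":0,"z":0.6,"yaw":0},
    {"x":0,"y":0,"z":0.4,"yaw":0},
    {"x":0,"y":0,"z":0.3,"yaw":0},
    {"x":0,"y":0,"z":0.2,"yaw":0},
    {"x":0,"y":0,"z":0.2,"yaw":0},
    {"x":0,"y":0,"z":0.15,"yaw":0},
    {"x":0,"y":0,"z":0.15,"yaw":0},
    {"x":0,"y":0,"z":0,"yaw":0},
  ],
)

```text
clock: 42.0
eef_pos: [648.8, 18.9, 41.3]
orientation: [-0.0, 0.706, 0.708, -0.0]
ft_force: [0.0, -0.3, -0.6]
opening: 30.9
finger_force: 34.8
```

```bash
python3 - <<'E'
from plan import go
go(649,17.5,37.5,0)
E
```

```text
psi 0.2 yaw 0.04 | after-turn tool x -0.03 y 0.00 z 0.10 now [648.8  18.9  41.3] q6 -0.15 op 30.9 ff 34.8 t 42.0
```

Already inside the well (base at about 11, well top at 37) with no contact. I lower the last few millimetres.

Emit:
carry_out(
  increments=[
    {"x":0,"y":0,"z":0.06,"yaw":0},
    {"x":0,"y":0,"z":0.04,"yaw":0},
    {"x":0,"y":0,"z":0,"yaw":0},
  ],
)

```text
clock: 42.3
eef_pos: [649.2, 18.8, 38.1]
orientation: [0.0, 0.706, 0.708, 0.0]
ft_force: [-0.0, 0.6, -0.4]
opening: 30.6
finger_force: 34.8
```

Emit:
carry_out(
  increments=[
    {"x":0,"y":0,"z":0.04,"yaw":0},
    {"x":0,"y":0,"z":0,"yaw":0},
  ],
)

```text
clock: 42.5
eef_pos: [649.5, 18.8, 37.5]
orientation: [0.0, 0.706, 0.708, 0.0]
ft_force: [-1.0, 0.5, 4.7]
opening: 30.9
finger_force: 35.3
```

Emit:
carry_out(
  increments=[
    {"x":0,"y":0,"z":0,"yaw":0},
    {"x":0,"y":0,"z":0,"yaw":0},
    {"x":0,"y":0,"z":0,"yaw":0},
    {"x":0,"y":0,"z":0,"yaw":0},
    {"x":0,"y":0,"z":-0.3,"yaw":0},
    {"x":0,"y":0,"z":-0.8,"yaw":0},
    {"x":0,"y":0,"z":-1,"yaw":0},
    {"x":0,"y":0,"z":-1,"yaw":0},
    {"x":0,"y":0,"z":-0.9,"yaw":0},
  ],
  grip=0,
)

```text
clock: 43.4
eef_pos: [649.4, 18.8, 199.6]
orientation: [0.001, 0.706, 0.708, 0.001]
ft_force: [1.8, -0.4, -0.2]
opening: 84.8
finger_force: 0.0
```

Emit:
carry_out(
  increments=[
    {"x":0.7,"y":-0.7,"z":0,"yaw":0},
    {"x":0.9,"y":-0.9,"z":0,"yaw":0},
    {"x":0.9,"y":-0.9,"z":0,"yaw":0},
    {"x":0.9,"y":-0.9,"z":0,"yaw":0},
    {"x":0.7,"y":-0.9,"z":0,"yaw":0},
    {"x":0.3,"y":-0.45,"z":0,"yaw":0},
    {"x":0,"y":0,"z":0,"yaw":0},
    {"x":0,"y":0,"z":0,"yaw":0},
  ],
)

```text
clock: 44.2
eef_pos: [461.4, 192.1, 197.3]
orientation: [0.001, 0.706, 0.709, 0.001]
ft_force: [-0.2, -0.8, -1.0]
opening: 85.9
finger_force: 0.0
```

```bash
python3 snap.py w16 wrist vaccine_vial dropper_bottle; python3 - <<'E'
from fit import *
from plan import go
q=fit("vaccine_vial",459,198,["w16"],fz=False);fit("vaccine_vial",459,198,["w16","w3"],fz=False);fit("vaccine_vial",459,198,["w16","w3"])
go(q[0],q[1],10,0)
E
```

```text
w16 vaccine_vial [([186.0, 280.0], 0.61, 411, [460.0, 195.0])]
w16 dropper_bottle []
[461.98954604 191.32908826 196.55694146] 44.35
vaccine_vial 1 x 459.8 y 197.2 z 0.0 yaw 4.1 iou [0.88]
vaccine_vial 2 x 459.8 y 197.6 z 0.0 yaw -2.7 iou [0.88, 0.89]
vaccine_vial 2 x 459.9 y 196.5 z -5.6 yaw -0.1 iou [0.9, 0.9]
psi 0.1 yaw 0.02 | after-turn tool x 0.15 y -0.05 z 4.66 now [462.  191.3 196.6] q6 0.17 op 85.3 ff 0.0 t 44.4
```

Bottle floor contact came at 37.5, as expected. I pick the vial next.

Emit:
carry_out(
  increments=[
    {"x":0.15,"y":-0.05,"z":0.5,"yaw":0},
    {"x":0,"y":0,"z":1,"yaw":0},
    {"x":0,"y":0,"z":1,"yaw":0},
    {"x":0,"y":0,"z":1,"yaw":0},
    {"x":0,"y":0,"z":0.6,"yaw":0},
    {"x":0,"y":0,"z":0.3,"yaw":0},
    {"x":0,"y":0,"z":0.2,"yaw":0},
    {"x":0,"y":0,"z":0.06,"yaw":0},
    {"x":0,"y":0,"z":0,"yaw":0},
    {"x":0,"y":0,"z":0,"yaw":0},
  ],
)

```text
clock: 45.35
eef_pos: [459.6, 198.3, 11.1]
orientation: [0.001, 0.706, 0.708, 0.001]
ft_force: [-0.5, -0.0, -0.9]
opening: 85.4
finger_force: 0.0
```

Emit:
carry_out(
  increments=[
    {"x":0,"y":0,"z":0,"yaw":0},
    {"x":0,"y":0,"z":0,"yaw":0},
    {"x":0,"y":0,"z":0,"yaw":0},
    {"x":0,"y":0,"z":0,"yaw":0},
    {"x":0,"y":0,"z":0,"yaw":0},
    {"x":0,"y":0,"z":0,"yaw":0},
    {"x":0,"y":0,"z":0,"yaw":0},
  ],
  grip=1,
  newtons=30,
)

```text
clock: 46.05
eef_pos: [458.6, 198.3, 10.2]
orientation: [0.0, 0.706, 0.708, 0.0]
ft_force: [-1.2, 0.4, 3.5]
opening: 21.0
finger_force: 29.3
```

```bash
python3 - <<'E'
from plan import go
go(644.8,106,130,0)
E
```

```text
psi 0.2 yaw 0.04 | after-turn tool x -2.31 y 4.65 z -2.99 now [458.6 198.3  10.2] q6 0.18 op 21.0 ff 29.3 t 46.0
```

Emit:
carry_out(
  increments=[
    {"x":0,"y":0,"z":-0.2,"yaw":0},
    {"x":0,"y":0,"z":-0.5,"yaw":0},
    {"x":0,"y":0,"z":-0.8,"yaw":0},
    {"x":0,"y":0,"z":-0.8,"yaw":0},
    {"x":0,"y":0,"z":-0.5,"yaw":0},
    {"x":-0.1,"y":0.2,"z":-0.2,"yaw":0},
    {"x":-0.25,"y":0.5,"z":0,"yaw":0},
    {"x":-0.35,"y":0.7,"z":0,"yaw":0},
    {"x":-0.35,"y":0.7,"z":0,"yaw":0},
    {"x":-0.35,"y":0.7,"z":0,"yaw":0},
  ],
)

```text
clock: 47.05
eef_pos: [571.7, 141.6, 129.1]
orientation: [-0.0, 0.706, 0.708, -0.001]
ft_force: [0.2, 0.7, -0.2]
opening: 21.1
finger_force: 29.4
```

Emit:
carry_out(
  increments=[
    {"x":-0.35,"y":0.7,"z":0,"yaw":0},
    {"x":-0.3,"y":0.6,"z":0,"yaw":0},
    {"x":-0.15,"y":0.4,"z":0,"yaw":0},
    {"x":-0.05,"y":0.15,"z":0,"yaw":0},
    {"x":0,"y":0,"z":0,"yaw":0},
    {"x":0,"y":0,"z":0,"yaw":0},
  ],
)

```text
clock: 47.65
eef_pos: [643.8, 109.1, 129.3]
orientation: [-0.001, 0.706, 0.708, -0.001]
ft_force: [-0.2, -0.2, -0.8]
opening: 20.8
finger_force: 29.4
```

```bash
python3 snap.py w17 wrist vaccine_vial; python3 - <<'E'
from fit import *
from plan import go
go(644.8,108,17.2,0)
V=mask("w17","vaccine_vial",(645,100),200)
if V:
    m,k=V;s=ctrl.observe()["eef_pos"];z=s[2]-10.2;f=lambda p:-iou(render(m,M["vaccine_vial"],(p[0],p[1],z,0)),k)
    r=minimize(f,s[:2],method="Nelder-Mead",options=dict(initial_simplex=[s[:2],s[:2]+[8,0],s[:2]+[0,8]]));print("held",r.x.round(1),r.fun)
E
```

```text
w17 vaccine_vial [([271.0, 281.0], 0.96, 2792, [644.0, 40.0])]
[643.87578484 109.43849286 129.90876885] 47.75
psi 0.2 yaw 0.05 | after-turn tool x -0.04 y 0.02 z 2.82 now [643.9 109.4 129.9] q6 -0.01 op 21.2 ff 29.4 t 47.8
held [643.5 111.3] -0.8486737098122672
```

Emit:
carry_out(
  increments=[
    {"x":-0.04,"y":0.03,"z":0.2,"yaw":0},
    {"x":0,"y":0,"z":0.5,"yaw":0},
    {"x":0,"y":0,"z":0.7,"yaw":0},
    {"x":0,"y":0,"z":0.5,"yaw":0},
    {"x":0,"y":0,"z":0.3,"yaw":0},
    {"x":0,"y":0,"z":0.2,"yaw":0},
    {"x":0,"y":0,"z":0.2,"yaw":0},
    {"x":0,"y":0,"z":0.1,"yaw":0},
    {"x":0,"y":0,"z":0.07,"yaw":0},
    {"x":0,"y":0,"z":0,"yaw":0},
  ],
)

```text
clock: 48.75
eef_pos: [646.2, 107.3, 19.4]
orientation: [0.0, 0.706, 0.708, 0.0]
ft_force: [0.5, 0.2, 0.7]
opening: 21.0
finger_force: 29.4
```

Emit:
carry_out(
  increments=[
    {"x":0,"y":0,"z":0.04,"yaw":0},
    {"x":0,"y":0,"z":0,"yaw":0},
  ],
)

```text
clock: 48.95
eef_pos: [646.2, 107.3, 17.9]
orientation: [0.0, 0.706, 0.708, 0.0]
ft_force: [0.1, -0.4, -0.5]
opening: 20.7
finger_force: 29.4
```

Emit:
carry_out(
  increments=[
    {"x":0,"y":0,"z":0.03,"yaw":0},
    {"x":0,"y":0,"z":0,"yaw":0},
  ],
)

```text
clock: 49.15
eef_pos: [646.4, 107.3, 17.5]
orientation: [0.0, 0.706, 0.708, 0.0]
ft_force: [-2.0, 0.4, 4.3]
opening: 21.2
finger_force: 32.8
```

Emit:
carry_out(
  increments=[
    {"x":0,"y":0,"z":0,"yaw":0},
    {"x":0,"y":0,"z":0,"yaw":0},
    {"x":0,"y":0,"z":0,"yaw":0},
    {"x":0,"y":0,"z":0,"yaw":0},
    {"x":0,"y":0,"z":-0.3,"yaw":0},
    {"x":0,"y":0,"z":-0.8,"yaw":0},
    {"x":0,"y":0,"z":-1,"yaw":0},
    {"x":0,"y":0,"z":-1,"yaw":0},
    {"x":0,"y":0,"z":-1,"yaw":0},
    {"x":0,"y":0,"z":-1,"yaw":0},
  ],
  grip=0,
)

```text
clock: 50.15
eef_pos: [645.8, 107.3, 223.2]
orientation: [0.0, 0.706, 0.708, 0.0]
ft_force: [1.3, -0.7, -0.0]
opening: 85.7
finger_force: 0.0
```

Emit:
carry_out(
  increments=[
    {"x":0,"y":-0.5,"z":-0.5,"yaw":0},
    {"x":0,"y":0,"z":-0.5,"yaw":0},
    {"x":0,"y":0,"z":0,"yaw":0},
    {"x":0,"y":0,"z":0,"yaw":0},
  ],
)

```text
clock: 50.55
eef_pos: [626.1, 107.2, 260.8]
orientation: [0.0, 0.706, 0.708, 0.0]
ft_force: [-0.0, -0.3, -1.3]
opening: 85.8
finger_force: 0.0
```

```bash
python3 snap.py w20 wrist
```

```text
w20 needle_carton [([334.0, 299.0], 0.94, 1609, [655.0, -144.0])]
w20 plaster_carton [([110.0, 297.0], 0.94, 2948, [646.0, 196.0])]
w20 rubber_stamp [([299.0, 302.0], 0.88, 909, [658.0, -80.0])]
w20 dropper_bottle [([247.0, 297.0], 0.68, 838, [650.0, 6.0])]
w20 vaccine_vial [([179.0, 300.0], 0.71, 349, [651.0, 107.0])]
w20 insert_needle []
w20 insert_plaster []
w20 insert_stamp [([284.0, 291.0], 0.76, 3774, [642.0, -55.0]), ([88.0, 286.0], 0.24, 4618, [632.0, 222.0])]
w20 insert_dropper [([228.0, 293.0], 0.57, 4568, [644.0, 36.0]), ([324.0, 294.0], 0.31, 697, [647.0, -126.0])]
w20 insert_vial []
[626.02658037 107.1990733  260.1314953 ] 51.1
```

Emit:
carry_out(
  increments=[
    {"x":-0.8,"y":0,"z":0,"yaw":0},
    {"x":-1,"y":0,"z":0,"yaw":0},
    {"x":-1,"y":0,"z":0,"yaw":0},
    {"x":-1,"y":0,"z":0,"yaw":0},
    {"x":-0.8,"y":0,"z":0,"yaw":0},
    {"x":0,"y":0,"z":0,"yaw":0},
    {"x":0,"y":0,"z":0,"yaw":0},
  ],
)

```text
clock: 51.8
eef_pos: [626.6, -77.5, 260.3]
orientation: [-0.0, 0.707, 0.708, 0.0]
ft_force: [-0.5, 0.5, 0.2]
opening: 85.6
finger_force: 0.0
```

```bash
python3 snap.py w21 wrist; python3 - <<'E'
from fit import *
for t,x,y,a in (("needle_carton",656.5,-156,92.5),("plaster_carton",641,195,92.5),("rubber_stamp",652.6,-68,92.5),("dropper_bottle",649,19.5,0),("vaccine_vial",645,107,0)):
    for vs in (["w20"],["w21"],["w20","w21"]):
        if any(mask(v,t,(x,y)) for v in vs): print(vs);fit(t,x,y,vs,a0s=[a])
E
```

```text
w21 needle_carton [([236.0, 307.0], 0.59, 3854, [663.0, -161.0])]
w21 plaster_carton []
w21 rubber_stamp [([336.0, 245.0], 0.7, 129, [568.0, -333.0]), ([393.0, 133.0], 0.61, 46, [369.0, -454.0])]
w21 dropper_bottle [([101.0, 302.0], 0.72, 787, [652.0, 22.0])]
w21 vaccine_vial [([19.0, 298.0], 0.9, 491, [646.0, 114.0])]
w21 insert_needle [([214.0, 297.0], 0.69, 1765, [648.0, -128.0])]
w21 insert_plaster [([237.0, 305.0], 0.16, 3789, [660.0, -162.0])]
w21 insert_stamp [([161.0, 298.0], 0.72, 5791, [648.0, -53.0]), ([101.0, 286.0], 0.38, 7164, [632.0, 22.0])]
w21 insert_dropper [([97.0, 286.0], 0.97, 7142, [633.0, 26.0])]
w21 insert_vial [([33.0, 293.0], 0.84, 7117, [641.0, 99.0])]
[626.69537026 -76.39836183 260.44253916] 52.35
['w20']
needle_carton 1 x 657.3 y -206.9 z -82.3 yaw 70.1 iou [0.57]
['w21']
needle_carton 1 x 658.1 y -161.0 z 5.1 yaw 91.6 iou [0.97]
['w20', 'w21']
needle_carton 2 x 658.1 y -162.0 z 2.6 yaw 92.0 iou [0.46, 0.97]
['w20']
plaster_carton 1 x 645.6 y 195.3 z 2.7 yaw 92.6 iou [0.97]
['w20', 'w21']
plaster_carton 1 x 645.6 y 195.3 z 2.7 yaw 92.6 iou [0.97]
['w20']
rubber_stamp 1 x 654.6 y -72.5 z -2.7 yaw 98.2 iou [0.81]
['w20', 'w21']
rubber_stamp 1 x 654.6 y -72.5 z -2.7 yaw 98.2 iou [0.81]
['w20']
dropper_bottle 1 x 651.4 y 6.4 z -18.2 yaw 15.0 iou [0.95]
['w21']
dropper_bottle 1 x 648.9 y 19.8 z 4.8 yaw 7.8 iou [0.97]
['w20', 'w21']
dropper_bottle 2 x 649.0 y 19.4 z 5.9 yaw 0.7 iou [0.89, 0.97]
['w20']
vaccine_vial 1 x 646.3 y 106.4 z 5.7 yaw 0.4 iou [0.92]
['w21']
vaccine_vial 1 x 648.8 y 120.8 z -37.0 yaw 15.9 iou [0.96]
['w20', 'w21']
vaccine_vial 2 x 646.1 y 106.4 z 5.0 yaw 9.6 iou [0.92, 0.82]
```

```bash
python3 snap.py sc22 scene needle_carton plaster_carton rubber_stamp dropper_bottle vaccine_vial; python3 snap.py sd22 side needle_carton plaster_carton rubber_stamp dropper_bottle vaccine_vial; python3 - <<'E'
from fit import *
fit("needle_carton",657,-158,["w8","w21"],a0s=[92.5]);fit("needle_carton",657,-158,["w8","w21","sc22","sd22"],a0s=[92.5])
fit("plaster_carton",643,195,["w11","w20"],a0s=[92.5]);fit("plaster_carton",643,195,["w11","w20","sc22","sd22"],a0s=[92.5])
fit("rubber_stamp",653,-68,["w20","sc22","sd22"],a0s=[92.5])
# top-edge tilt of cartons: rotate model about long/short axes in w21
m,k=mask("w21","needle_carton",(657,-160))
P0=M["needle_carton"][0]
from scipy.spatial.transform import Rotation as R
def c(p): return -iou(render(m,[P0@R.from_euler("xy",p[3:5]/np.array(300.)*9).as_matrix().T],(p[0],p[1],7,p[2]/30)),k)
S=np.vstack([[657,-158,48.5,0,0]]+[np.array([657,-158,48.5,0,0])+d for d in np.diag([6,6,2,3,3])])
r=minimize(c,S[0],method="Nelder-Mead",options=dict(initial_simplex=S,maxiter=500));print(r.x.round(2),"tilt deg",np.degrees(r.x[3:]*9/300).round(1),r.fun)
E
```

```text
sc22 needle_carton [([214.0, 338.0], 0.57, 696, [684.0, -134.0])]
sc22 plaster_carton [([178.0, 254.0], 0.86, 361, [680.0, 226.0])]
sc22 rubber_stamp [([264.0, 383.0], 0.83, 328, [569.0, -355.0]), ([305.0, 358.0], 0.7, 527, [407.0, -390.0]), ([208.0, 313.0], 0.63, 180, [664.0, -55.0])]
sc22 dropper_bottle [([191.0, 292.0], 0.45, 218, [701.0, 65.0])]
sc22 vaccine_vial [([186.0, 269.0], 0.45, 78, [673.0, 142.0]), ([179.0, 255.0], 0.38, 375, [677.0, 220.0])]
[626.68057745 -76.84043813 260.40870318] 52.65
sd22 needle_carton [([172.0, 248.0], 0.6, 625, [659.0, -186.0])]
sd22 plaster_carton [([249.0, 214.0], 0.59, 861, [632.0, 204.0])]
sd22 rubber_stamp [([151.0, 294.0], 0.6, 222, [548.0, -363.0]), ([189.0, 242.0], 0.52, 175, [648.0, -79.0]), ([153.0, 338.0], 0.47, 160, [402.0, -375.0])]
sd22 dropper_bottle [([182.0, 266.0], 0.63, 151, [590.0, -133.0]), ([196.0, 234.0], 0.57, 264, [659.0, -38.0])]
sd22 vaccine_vial [([223.0, 223.0], 0.44, 128, [645.0, 98.0])]
[626.66153522 -76.84018339 260.41804461] 52.95
needle_carton 2 x 658.2 y -159.9 z 4.5 yaw 92.5 iou [0.98, 0.95]
needle_carton 4 x 656.4 y -159.8 z 7.3 yaw 92.5 iou [0.96, 0.95, 0.78, 0.74]
plaster_carton 2 x 644.7 y 195.2 z 3.6 yaw 92.6 iou [0.98, 0.96]
plaster_carton 4 x 644.6 y 194.8 z 10.3 yaw 92.9 iou [0.95, 0.95, 0.81, 0.84]
rubber_stamp 3 x 652.1 y -66.8 z 7.2 yaw 93.0 iou [0.75, 0.64, 0.49]
[ 6.5735e+02 -1.6098e+02  4.8060e+01 -4.0000e-02  1.7100e+00] tilt deg [-0.1  2.9] -0.967229708357057
```

All five things fit as seated at recess-floor height. The gripper is empty and clear, so I hand in.

```bash
python3 -c "
from workcell import ctrl;print(ctrl.close_job())"
```

```text
the job is handed in; nothing more can be done
None
```

Job handed in at about 53 s: the two cartons, the stamp, the dropper bottle and the vial are each in their matching insert; I judged seating by contact force for stamp, bottle and vial and by camera fits (z good only to about 5 mm), and the cartons were let go a few mm above the floor.

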